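# Load the bench milling unit

### The arm

A 6-joint arm with a two-finger parallel gripper is mounted at the origin on a cart in front of the work surface, level with it; the furniture and walls round the work are solid. World frame = base frame: x ahead of the robot, y to its left, z up, the work surface at z = 0. Lengths are in mm, angles in degrees, forces in N, time in s.
With the tool pointing down it reaches from about 350 to 850 mm from the base axis. Payload 8.1 kg.
Tool frame: the origin (TCP) lies between the finger pads; the fingertips stand 22 mm ahead of it and the grasp point (between the pads) lies 3 mm ahead of it; z points along the fingers, y is the line along which they close (so a half turn about z gives the same grasp; the last joint's range is limited). The gripper opens to 85 mm and grips with 20 to 120 N. Pads are 22 mm wide; open, the fingers measure 114 mm over their backs; the gripper's body (76 mm by 85 mm) begins 54 mm behind the grasp point. The pads swing forward as they close: fully open they stand 13 mm farther back than shut.
Start: joints at [-78.232, 7.471, 85.268, -0, 87.261, -4.893], TCP at [172.051, -574.807, 230.092] pointing down, gripper open.
Joint ranges: [-169.43, 169.43], [-51.17, 129.36], [1.28, 143.12], [-76.62, 256.62], [0, 156.53], [-152.29, 152.29]. Speed limits (degrees/s): [136.94, 136.94, 159.86, 180, 180, 180].

### API

Orientations are given as [roll, pitch, yaw] about the fixed x, y, z axes, in that order (R = Rz(yaw) Ry(pitch) Rx(roll)).
In Python, from bench import r, vision gives the robot as it stands.
- The arm moves only by the tool step_arm, never from a script. Its argument "targets" is a list that holds one entry, the list of rows, each a list of 6 numbers: the shift along the world's x, y, z in mm, then the turn, a rotation vector about the world's x, y, z in rad. In form: [[[x, y, z, rx, ry, rz], ...]]. A call has 1 to 12 rows; each row is the pose to reach, as a shift and turn from the pose commanded when the call began; what a row does not reach only later rows make up. A row lasts 1/12 s, in which the tool goes at most 41.7 mm and 7.16 degrees, less where a joint would pass 70% of its speed; a pose out of reach is approached as far as the arm can. A call with a gripper value outside its range is refused whole. "fingers" is the gripper's target within -1 to 1 (shut at 1, half-way at 0, fully open at -1), set as the call begins (left out, the last holds). The fingers move at their own pace and stop on an object; "newtons" is the grip in N (left out, the last holds). Time passes only in rows, so rows that repeat a pose let the fingers close. It gives the time, the measured TCP pose, the force, the opening and the grip force at its end, in the units of the state.
- r.sense(): the state, without advancing time (a new reading comes with each control period).
- vision.snapshot(name): name is "scene" or "top" or "wrist"; returns a dict with "img" (384x512x3 uint8, blue, green, red), "mtx" (3x3 intrinsics, pixels), "eye" and "attitude" of the camera in the world. Camera axes: x right, y up, looking along -z (the intrinsics and any distortion apply to the point x, -y, -z); pixel columns grow to the right and rows downward; lengths in mm; the calibration is good to about 2 mm. The wrist camera is an equidistant fisheye: a pixel r from the principal point sees the ray r / f radians off the axis. A picture is of the moment at which its call begins. There is no depth.
- r.hand_in(): hands the job in; it is judged then, once.
The state is a dict: "time": time; "joint_pos": joint angles; "qd": joint speeds; "joint_efforts": joint torques, N m; "tool_pos": TCP position; "tcp_rot": TCP orientation; "ft_force": force on the tool from outside, world axes, zero at the start; "wrist_torque": the same for the moment, N m; "finger_gap": finger opening in mm; "grip_force": force on a finger pad.
Only numpy, scipy, OpenCV 4.12 (cv2) and the standard library are available. Lean on these libraries where they do the work, as an engineer would, in place of code of your own. Each camera call takes 0.05 s, during which the arm holds its last target. There are 200 camera calls.

### The job

Load the small milling unit: reach under the front edge of its hood, push the hidden sprung safety catch aside towards the headstock end while lifting, and swing the hood fully open. Lay one bar blank in the notches between the two centres and slide the tailstock up so that the blank is held between both faces; every other blank on the table goes flat into a stock groove inside the unit, then shut the hood so that the catch snaps home. Leave the other things where they stand.

Things in the scene. Friction and masses are not known exactly. Their poses are not given: they have to be found in the camera images.
- unit: low white bench milling unit, fixed, 250 mm long, 90 high. Origin at table height under its middle; x axis from front to rear (hinge), y along it from tailstock to headstock, z up. Front faces the robot's left; tailstock end nearest the robot. In mm: front wall x -85 to -79, 40 high; rear wall x 108 to 120, 81 high; end walls |y| 119 to 125, 60 high; bed 25 high
- headstock_face (a point): centre of the headstock's fixed flat driving face, 24 mm dia, which faces the tailstock: unit frame (-47, 70, 57) mm. Behind it the grey headstock block: x -70 to -24, y 78 to 118, 81 high
- centres_mid (a point): middle of a blank that lies in the notches between the centres and touches the headstock face: unit frame (-47, 20, 57) mm; axes as the unit. Notches of two aluminium comb plates across the bed, at unit y -15 to -5 and 45 to 55, carry it; floors 45 mm high, 27 mm wide, sides slope outward from 57 to 68 high; between the plates is room for fingers
- groove_a (a point): middle of a blank that lies in stock groove a, the middle one: unit frame (2, 20, 57) mm; axes as the unit; notches in the same two comb plates, of the same size and height as those between the centres
- groove_b (a point): middle of a blank that lies in stock groove b, nearest the hinge: unit frame (51, 20, 57) mm; axes as the unit; notches as in groove a
- hood (a joint): angle of the hood: 0 shut, 1.85 rad fully open, leaning back on its stop. Stiff hinge (0.5 N m friction, hood 0.3 kg): it stays where it is left; about 4 N at the front edge lifts it. With the catch home it lifts only about 0.02 rad
- hood_hinge (a point): middle of the hinge line, unit frame (120, 0, 85) mm; the line runs along unit y
- hood_edge (a point): middle of the hood's front edge, a round bar, 12 mm dia, unit y -119 to 119, 241 mm from the hinge line; shut at unit (-121, 0, 87) mm. The hood is a 5 mm plate 250 mm along y, its underside level with the hinge line, with end skirts 17 mm deep; it overhangs the front wall by 40 mm, so tilted fingers can reach under the bar from the front
- catch (a joint): travel of the sprung safety catch along unit +y, towards the headstock end: 0 home (hooked over the hood's keeper), 0.022 m end. Hood free from about 0.012 m up. Spring 3 N at home, 6 N at the end; returns by itself. Hold it aside until the hood is lifted 0.12 rad. Pressing the shut hood down at its front edge (about 10 N) snaps it home
- catch_paddle (a point): middle of the face of the catch's black paddle that is to be pushed towards unit +y, hidden under the hood's overhang: at home at unit (-100, 85, 58) mm. Paddle upright, unit x -112 to -88, 8 mm thick along y, 37 to 79 mm high; the space on its -y side is free
- tailstock (a joint): travel of the tailstock along unit +y towards the headstock: 0 fully back, 0.045 m end; 4 N friction, stays where left; start varies. Its flat face, 24 mm dia, lies at unit y = -65 mm + travel, 57 mm high; it meets a blank that touches the headstock face at 0.035 m
- tailstock_top (a point): middle of the top of the dark upright tailstock tower: unit frame (-47, -79 + travel, 81) mm. The tower is 30 mm across unit x and 16 mm along y, from 31 to 81 mm high; room on both its x sides to grip it from above
- blank_1: a square titanium bar blank, 100 x 24 x 24 mm with slightly rounded edges, 0.16 kg. Origin at the middle of the bar, x along its length. Starts lying flat on the table at its right front. Two or three blanks, all alike, are there
- blank_2: a square titanium bar blank, 100 x 24 x 24 mm with slightly rounded edges, 0.16 kg. Origin at the middle of the bar, x along its length. Starts lying flat on the table at its right front. Two or three blanks, all alike, are there
- blank_3: a square titanium bar blank, 100 x 24 x 24 mm with slightly rounded edges, 0.16 kg. Origin at the middle of the bar, x along its length. Starts lying flat on the table at its right front. Two or three blanks, all alike, are there
- model_by_blanks: grey plaster dental model 48x64x27 mm near the blanks; a bystander, origin under its middle
- wax: wax block 22x48x12 mm near the table's front edge; a bystander, origin under its middle
- jar: white jar 66 mm dia, 64 high, beyond the unit; a bystander, origin under its middle
- dropper: dropper bottle 35 mm dia, 100 high, beyond the unit; a bystander, origin under its middle
- box_white: white carton 56x82x18 mm right of the furnace; a bystander, origin under its middle

How it is judged:
By the outcome, as a careful person would: the job done as asked, in the order asked, and still so for the second after the job is handed in, with the robot touching nothing.
Of blank_1, blank_2, blank_3 only 2 to 3 are there at a start; the rules pass over those that are not, and their reading is None.
At some moment in a run one of blank_1, blank_2, blank_3 may be knocked a few centimetres aside while the robot is not near it.
Once in a run the grip may slacken for a moment while it holds something.
It also fails if it takes over 210 s, if anything falls off the work surface, if the arm or the gripper's body presses on something with over 40 N, if the wrist force passes 120 N, or if a joint passes its speed limit or range.

## Working session

There is one attempt and no reset: what is moved stays moved. The work goes in short steps, Python scripts to look and compute and a tool call to move; the robot and the scene stay as the last step left them, time stands still between calls to the robot, and variables do not carry over. Pictures are saved under pics/ and viewed, at most 14 in all, crops included, and the job is handed in when it is done.

Besides the shell and the picture viewer there is one more tool, called after ">>>" as name([rows], argument=value, ...), one row to a line, values as JSON. step_arm: Moves the arm, as the interface text tells. Its arguments: {"type":"object","properties":{"targets":{"type":"array"},"fingers":{"type":"number"},"newtons":{"type":"number"}},"required":["targets"]}

```bash
ls; mkdir -p pics; cat > h.py <<'E'
import numpy as np, cv2
from scipy.spatial.transform import Rotation as R
from bench import r, vision
def snap(n,f):
    s=vision.snapshot(n); cv2.imwrite(f'pics/{f}.png',s['img'])
    np.savez(f'pics/{f}.npz',mtx=s['mtx'],eye=s['eye'],att=np.array(s['attitude']),**({'dist':s['dist']} if 'dist' in s else {}))
    return s
E
python3 - <<'E'
from h import *
for n in ('scene','top','wrist'):
    s=snap(n,n+'0'); print(n,[k for k in s],s['mtx'],s['eye'],s['attitude'])
print(r.sense())
a=cv2.imread('pics/scene0.png');b=cv2.imread('pics/top0.png')
cv2.imwrite('pics/a.png',cv2.resize(a,(800,600)));cv2.imwrite('pics/b.png',cv2.resize(b,(800,600)))
E
```

```text
pics
scene ['img', 'mtx', 'eye', 'attitude'] [[359.73386588   0.         256.84900609]
 [  0.         359.73386588 191.07365124]
 [  0.           0.           1.        ]] [ 230.86484801 -475.42594536  736.34372856] [ 41.01740607   1.00004004 -39.05342701]
top ['img', 'mtx', 'eye', 'attitude'] [[370.70167387   0.         252.56298066]
 [  0.         370.70167387 193.3576747 ]
 [  0.           0.           1.        ]] [ 404.73082154  -36.78744229 1039.38889296] [  9.5406641   -1.30742955 -89.88668617]
wrist ['img', 'mtx', 'eye', 'attitude'] [[297.31863964   0.         256.82337704]
 [  0.         297.31863964 198.08323503]
 [  0.           0.           1.        ]] [ 241.17925864 -553.86393465  373.34434602] [-16.54171644   0.16509458 -73.38646241]
{'time': 0.15, 'joint_pos': array([-7.82340030e+01,  7.50664672e+00,  8.53152475e+01,  1.16620540e-03,
        8.72625689e+01, -4.89159212e+00]), 'qd': array([-0.08016699, -0.02582678, -0.08712408, -0.04177608, -0.03539186,
       -0.01507125]), 'joint_efforts': array([ 5.58194970e-04, -5.70063865e+01, -5.01160061e+01, -2.04244620e-04,
        9.63143102e-03,  1.52190051e-05]), 'tool_pos': array([ 171.94556787, -574.38271788,  229.26712437]), 'tcp_rot': array([-1.79915944e+02, -8.36277612e-03,  1.66575265e+01]), 'ft_force': array([-0.86110367, -0.3181107 ,  1.05429285]), 'wrist_torque': array([0.03810178, 0.04352632, 0.01640993]), 'grip_force': 0.0, 'finger_gap': 85.42812194205246}
```

View pics/a.png

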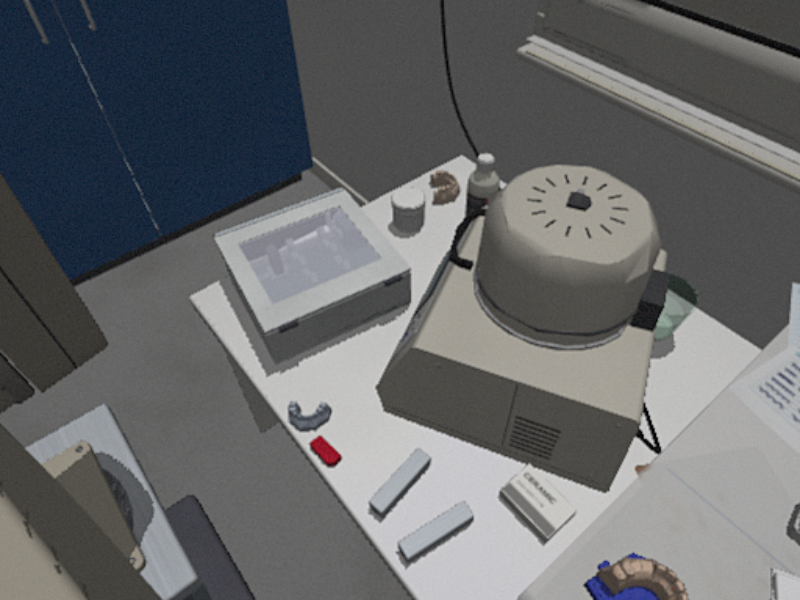

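View pics/b.png

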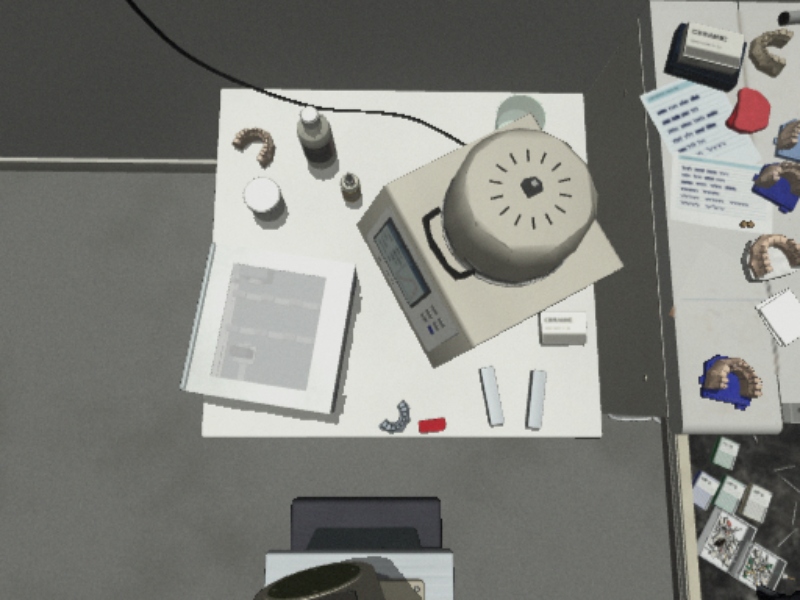

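The scene shows two blanks (top view around (491,396) and (536,399) at 800 px scale). The unit is on the left, with its hood front bar from (213,245) to (183,390). Next I'll take magnified crops for measuring.

```bash
cat >> h.py <<'E'
from scipy.optimize import least_squares
def cam(f):
    d=np.load(f'pics/{f}.npz'); return d['mtx'],d['eye'],R.from_euler('xyz',d['att'],degrees=True).as_matrix()
def proj(f,P,fish=None):
    fish='wrist' in f or f.startswith('w'); K,e,A=cam(f); q=(np.atleast_2d(P)-e)@A; q=q*[1,-1,-1]
    if fish:
        n=np.hypot(q[:,0],q[:,1]); th=np.arctan2(n,q[:,2]); d=q[:,:2]/n[:,None]*th[:,None]
    else: d=q[:,:2]/q[:,2:]
    return d*K[0,0]+K[:2,2]
def ray(f,p):
    fish=f.startswith('w'); K,e,A=cam(f); d=(np.array(p,float)-K[:2,2])/K[0,0]
    if fish:
        th=np.hypot(*d); v=np.r_[d/th*np.sin(th),np.cos(th)]
    else: v=np.r_[d,1]; v/=np.linalg.norm(v)
    return e,A@(v*[1,-1,-1])
def onz(f,p,z):
    e,v=ray(f,p); return e+v*(z-e[2])/v[2]
def tri(obs):
    M=np.zeros((3,3));b=np.zeros(3)
    for f,p in obs:
        e,v=ray(f,p);Q=np.eye(3)-np.outer(v,v);M+=Q;b+=Q@e
    return np.linalg.solve(M,b)
def crop(f,x0,y0,w,h,k): 
    im=cv2.imread(f'pics/{f}.png')[y0:y0+h,x0:x0+w]; return cv2.resize(im,None,fx=k,fy=k,interpolation=cv2.INTER_CUBIC)
E
python3 - <<'E'
from h import *
m=np.zeros((600,800,3),np.uint8)
a=crop('top0',112,150,120,120,3);b=crop('scene0',132,115,136,120,3)
m[:360,:360]=a;m[:360,370:778]=b
c=crop('top0',290,225,75,60,3); d=crop('scene0',230,280,80,80,3)
m[365:545,:225]=c; m[360:600,370:610]=d
cv2.imwrite('pics/c.png',m)
E
```

```text
(no output)
```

View pics/c.png

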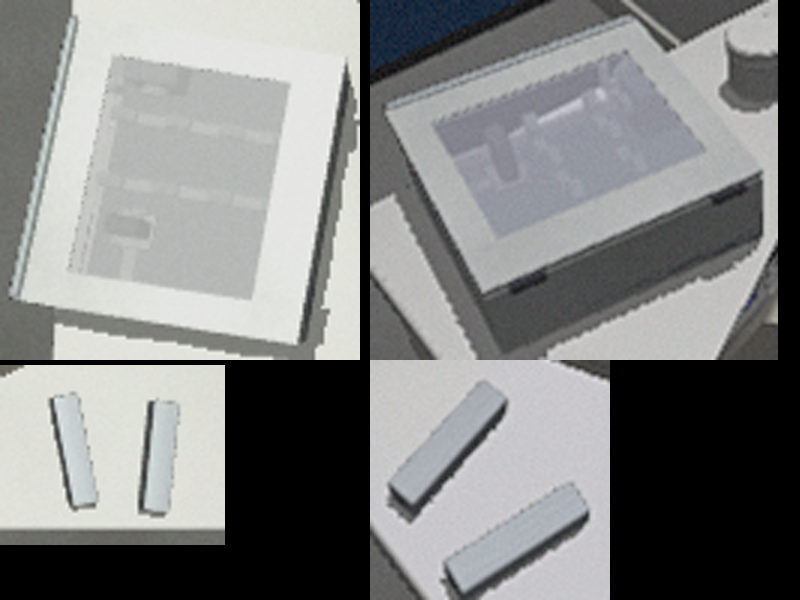

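The mosaic shows the hood corners, the bar ends, and both blanks clearly. Next step is to triangulate them.

```bash
python3 - <<'E'
from h import *
T=lambda x,y:('top0',(112+x/3,150+y/3)); S=lambda x,y:('scene0',(132+(x-370)/3,115+y/3))
P={'rn':(T(301,343),S(484,292)),'rf':(T(346,62),S(762,174)),'bn':(T(14,297),S(388,107)),'bf':(T(72,18),S(632,18))}
U={k:tri(v) for k,v in P.items()}
for k,v in U.items():print(k,v.round(1))
print('len',np.linalg.norm(U['rn']-U['rf']),np.linalg.norm(U['bn']-U['bf']))
M={'rn':(122,-125,89),'rf':(122,125,89),'bn':(-121,-119,88),'bf':(-121,119,88)}
def pose(p,m): c,s=np.cos(p[2]),np.sin(p[2]); return np.array([p[0]+c*m[0]-s*m[1],p[1]+s*m[0]+c*m[1],m[2]+p[3]])
def res(p): return np.concatenate([(proj(f,pose(p,M[k]))[0]-np.array(q)) for k,o in P.items() for f,q in o])
o=least_squares(res,[500,150,-1.5,0]);print(o.x,np.degrees(o.x[2]),o.fun.round(1))
# blanks
C=lambda x,y:('top0',(290+x/3,225+(y-365)/3)); D=lambda x,y:('scene0',(230+(x-370)/3,280+(y-360)/3))
B={'L far':(C(64,395),D(496,391)),'L near':(C(85,505),D(401,495)),'R far':(C(165,401),D(579,495)),'R near':(C(157,513),D(456,583))}
for k,v in B.items(): print(k,tri(v).round(1),onz(*v[0],24).round(1),onz(*v[1],24).round(1))
E
```

```text
rn [383.2  42.2  94.1]
rf [625.8   7.8  87.2]
bn [422.  282.6  90.2]
bf [663.3 248.5  87. ]
len 245.1355589471789 243.69683169871973
[523.48047649 146.04994973  -1.72313842   0.5895712 ] -98.72855919104845 [-0.8  0.7 -0.8  1.   0.6 -1.5  0.8 -0.8  0.1 -1.4  0.1 -0.   0.2  1.1
 -1.2  0.3]
L far [ 461.5 -221.6   20.6] [ 460.9 -220.7   24. ] [ 460.9 -223.    24. ]
L near [ 363.7 -238.    22.8] [ 362.6 -237.3   24. ] [ 364.6 -238.8   24. ]
R far [ 455.7 -313.3   23.3] [ 455.7 -313.2   24. ] [ 455.4 -313.5   24. ]
R near [ 356.9 -303.4   21. ] [ 355.6 -302.    24. ] [ 357.7 -304.8   24. ]
```

```bash
cat >> h.py <<'E'
UP=np.array([523.5,146.,0]); UY=np.radians(-98.73)   # unit pose
def u2w(p): return UP+R.from_euler('z',UY).apply(p)
def w2u(p): return R.from_euler('z',-UY).apply(np.array(p)-UP)
def rot_unit(theta):  # tool y along unit y, tool z points +x, theta deg below horizontal
    z=np.array([np.cos(np.radians(theta)),0,-np.sin(np.radians(theta))]); y=np.array([0,1.,0])
    return R.from_euler('z',UY)*R.from_matrix(np.c_[np.cross(y,z),y,z])
def plan(pos,rot):
    s=r.sense(); d=np.array(pos)-s['tool_pos']; c=R.from_euler('xyz',s['tcp_rot'],degrees=True)
    print('shift',d.round(1),'rv',(rot*c.inv()).as_rotvec().round(4),'rows',np.linalg.norm(d)/41.7)
    return d
E
python3 - <<'E'
from h import *
print('knob',tri([('top0',(531/1.5625,186/1.5625)),('scene0',(579/1.5625,201/1.5625))]))
print('bench corner',tri([('top0',(435/1.5625,365/1.5625)),('scene0',(385/1.5625,388/1.5625))]))
print('jar',tri([('top0',(262/1.5625,193/1.5625)),('scene0',(408/1.5625,195/1.5625))]))
plan(u2w([-250,55,250]),rot_unit(40))
plan(u2w([-250,55,250]),rot_unit(89.9))
E
```

```text
knob [ 670.23478649 -223.84246891  348.7689266 ]
bench corner [ 464.69218674 -127.89092181   67.09269273]
jar [758.87894346 173.2940133   70.001533  ]
shift [443.9 959.1  20.7] rv [-0.6936  0.6018  1.0528] rows 25.349320357813856
shift [443.9 959.1  20.7] rv [-2.5000e-03  1.0000e-04  1.1277e+00] rows 25.349320357813856
```

>>> step_arm([
  [[0,0,170,0,0,0],[0,0,170,0,0,0],[0,0,170,0,0,0],[0,0,170,0,0,0],[180,300,170,0,0,0.6],[180,300,170,0,0,0.6],[180,300,170,0,0,0.6],[180,300,170,0,0,0.6],[180,300,170,0,0,0.6],[180,300,170,0,0,0.6],[180,300,170,0,0,0.6],[180,300,170,0,0,0.6]],
], fingers=1, newtons=60)

```text
time: 1.15
tool_pos: [343.9, -287.1, 399.8]
tcp_rot: [-180.0, -0.0, 51.0]
ft_force: [1.1, 0.3, 0.8]
finger_gap: -0.4
grip_force: 0.0
```

>>> step_arm([
  [[50,375,0,0,0,0.5],[50,375,0,0,0,0.5],[50,375,0,0,0,0.5],[50,375,0,0,0,0.5],[50,375,0,0,0,0.5],[50,375,0,0,0,0.5],[50,375,0,0,0,0.5],[50,375,0,0,0,0.5],[50,375,0,0,0,0.5],[50,375,0,0,0,0.5],[150,500,0,0,0,0.5],[200,600,0,0,0,0.5]],
])

```text
time: 2.15
tool_pos: [442.4, 154.6, 400.4]
tcp_rot: [179.9, -0.0, 79.7]
ft_force: [0.6, 0.1, -0.4]
finger_gap: -0.1
grip_force: 0.0
```

```bash
python3 - <<'E'
from h import *
plan(u2w([-250,55,250]),rot_unit(40)); print(r.sense()['joint_pos'].round(1))
E
```

```text
shift [ 173.4  230.2 -150.4] rv [-0.8605  0.1464  0.0254] rows 7.796050480378263
[ 13.  -13.2  87.7  -0.  105.4  23.3]
```

>>> step_arm([
  [[80,110,-50,-0.3,0.05,0.01],[80,110,-50,-0.3,0.05,0.01],[80,110,-50,-0.3,0.05,0.01],[165,220,-150,-0.86,0.146,0.025],[165,220,-150,-0.86,0.146,0.025],[165,220,-150,-0.86,0.146,0.025],[165,220,-150,-0.86,0.146,0.025],[165,220,-150,-0.86,0.146,0.025],[165,220,-150,-0.86,0.146,0.025],[165,220,-150,-0.86,0.146,0.025],[165,220,-150,-0.86,0.146,0.025],[165,220,-150,-0.86,0.146,0.025]],
])

```text
time: 3.15
tool_pos: [599.4, 367.5, 237.6]
tcp_rot: [-179.1, 50.7, 82.2]
ft_force: [-5.9, -0.9, 12.1]
finger_gap: 0.0
grip_force: 0.0
```

```bash
python3 - <<'E'
from h import *
plan(u2w([-165,58,90]),rot_unit(40)); s=r.sense();print(s['joint_pos'].round(1),w2u(s['tool_pos']))
snap('wrist','w1'); cv2.imwrite('pics/w1v.png',cv2.resize(cv2.imread('pics/w1.png'),(800,600)))
E
```

```text
shift [   6.4  -67.2 -147.6] rv [ 0.0104 -0.0119 -0.0033] rows 3.892646762265519
[ 41.9  76.    1.3 -45.1 136.5  26. ] [-230.48758342   41.43169289  237.59994601]
```

View pics/w1v.png

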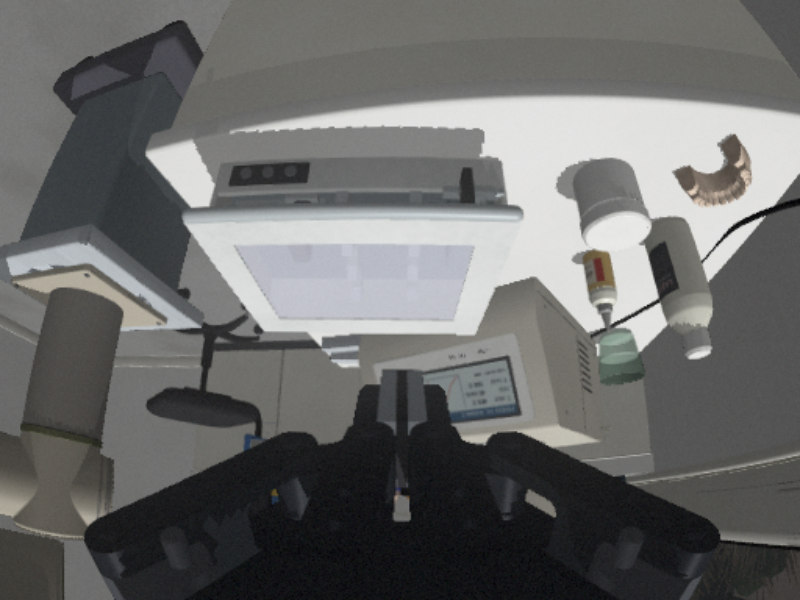

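The wrist view shows the hood bar running from (190,215) to (520,213) and the black paddle at (467,185) under the overhang. The arm is nearly stretched (j3 at its limit), so I'll fit the kinematics and choose a reachable tilt.

```bash
cat > kin.py <<'E'
from h import *
def fk(p,q):
    a1,d1,L2,a3,L3,L6=p; q=np.radians(q)
    Rz=lambda t:R.from_euler('z',t).as_matrix();Ry=lambda t:R.from_euler('y',t).as_matrix()
    A=Rz(q[0]); P=A@np.r_[a1,0,d1]; A=A@Ry(q[1]); P=P+A@np.r_[0,0,L2]; A=A@Ry(q[2]); P=P+A@np.r_[a3,0,L3]
    A=A@Rz(q[3]*SG[0])@Ry(q[4])@Rz(q[5]*SG[1]); return P+A@np.r_[0,0,L6],A
SG=[1,1]
D=[([-78.232,7.471,85.268,0,87.261,-4.893],[172.051,-574.807,230.092]),([13,-13.2,87.7,0,105.4,23.3],[442.4,154.6,400.4]),([41.9,76,1.3,-45.1,136.5,26.0],[599.4,367.5,237.6])]
o=None
for s in ([1,1],[-1,1]):
    SG[0]=s[0]
    q=least_squares(lambda p:np.concatenate([fk(p,a)[0]-b for a,b in D]),[0,300,400,0,400,250])
    if o is None or q.cost<o.cost:o=q;best=s
SG[:]=best; PK=o.x
LO=np.array([-169.43,-51.17,1.28,-76.62,0,-152.29]);HI=np.array([169.43,129.36,143.12,256.62,156.53,152.29])
_,A0=fk(PK,D[0][0]); OFF=R.from_matrix(A0).inv()*R.from_euler('xyz',[180,0,16.661],degrees=True)
def ik(pos,rot,q0):
    f=lambda q:np.r_[(fk(PK,q)[0]-pos),100*(rot.inv()*R.from_matrix(fk(PK,q)[1])*OFF).as_rotvec()]
    x=least_squares(f,np.clip(q0,LO+.1,HI-.1),bounds=(LO,HI)); return x.x,np.abs(x.fun).max()
E
python3 - <<'E'
from kin import *
print(PK.round(1),SG,o.fun.round(1),OFF.as_euler('xyz',degrees=True).round(1))
print((OFF and (R.from_matrix(fk(PK,D[2][0])[1])*OFF).as_euler('xyz',degrees=True)).round(1))
q=r.sense()['joint_pos']
for th in (40,50,60):
  for p in ([-165,58,90],[-115,58,55],[-115,80,80],[-115,80,110]):
    x,e=ik(u2w(p),rot_unit(th),q);print(th,p,x.round(0),round(e,1))
for p in ([-100,85,58],[-121,-119,87],[-121,119,87]): print((proj('w1',u2w(p))*1.5625).round(0))
E
```

```text
[  0.8 203.2 314.4  -1.7 556.6 260.1] [1, 1] [-50.1 -10.3  -0.1  11.  -49.9  -0.8   0.5   0.4   0.9] [-0.  0. 90.]
[-179.1   50.7   82.1]
40 [-165, 58, 90] [ 38.  57.  46. -35. 114.  43.] 0.0
40 [-115, 58, 55] [ 35.  51.  58. -35. 107.  45.] 0.0
40 [-115, 80, 80] [ 34.  53.  53. -36. 109.  42.] 0.0
40 [-115, 80, 110] [ 34.  51.  52. -37. 111.  40.] 0.0
50 [-165, 58, 90] [ 36.  50.  53. -28. 106.  44.] 0.0
50 [-115, 58, 55] [ 34.  44.  64. -29. 100.  45.] 0.0
50 [-115, 80, 80] [ 33.  46.  59. -30. 102.  42.] 0.0
50 [-115, 80, 110] [ 33.  45.  58. -30. 105.  41.] 0.0
60 [-165, 58, 90] [ 34.  43.  60. -22.  98.  44.] 0.0
60 [-115, 58, 55] [ 32.  38.  70. -22.  92.  43.] 0.0
60 [-115, 80, 80] [ 30.  40.  65. -23.  95.  41.] 0.0
60 [-115, 80, 110] [ 30.  39.  63. -23.  97.  40.] 0.0
[[461. 197.]]
[[189. 216.]]
[[513. 214.]]
```

>>> step_arm([
  [[6,-67,-147,0.01,-0.012,-0.003],[6,-67,-147,0.01,-0.012,-0.003],[6,-67,-147,0.01,-0.012,-0.003],[6,-67,-147,0.01,-0.012,-0.003],[6,-67,-147,0.01,-0.012,-0.003],[6,-67,-147,0.01,-0.012,-0.003],[6,-67,-147,0.01,-0.012,-0.003],[6,-67,-147,0.01,-0.012,-0.003],[6,-67,-147,0.01,-0.012,-0.003],[6,-67,-147,0.01,-0.012,-0.003],[6,-67,-147,0.01,-0.012,-0.003],[6,-67,-147,0.01,-0.012,-0.003]],
])

```text
time: 4.2
tool_pos: [607.9, 301.8, 102.5]
tcp_rot: [178.8, 49.0, 80.3]
ft_force: [-0.3, 0.1, -0.2]
finger_gap: -0.0
grip_force: 0.0
```

```bash
sed -i 's/a1,d1,L2,a3,L3,L6=p;/a1,d1,L2,a3,L3,L6,b=p;/; s/P=A@np.r_\[a1,0,d1\]/P=A@np.r_[a1,b,d1]/; s/\[0,300,400,0,400,250\]/[0,300,400,0,400,250,0]/' kin.py
python3 - <<'E'
from kin import *
print(PK.round(1),o.fun.round(1))
s=r.sense();print(w2u(s['tool_pos']).round(1),s['joint_pos'].round(1),s['tcp_rot'])
plan(u2w([-165,58,90]),rot_unit(40))
plan(u2w([-115,58,50]),rot_unit(40))
snap('wrist','w2'); snap('scene','scene2');m=np.zeros((600,800,3),np.uint8)
m[:384,:512]=cv2.imread('pics/w2.png');m[240:600,420:800]=crop('scene2',110,100,190,180,2)[:,:380];cv2.imwrite('pics/m2.png',m)
E
```

```text
[ -1.6 316.5 368.6  60.5 555.  364.9  51.2] [-0.  -0.   0.   0.   0.   0.1 -0.  -0.  -0.1]
[-166.8   59.7  102.5] [ 38.3  62.4  36.6 -35.4 116.   41.7] [178.81174357  49.03970237  80.34990698]
shift [ -2.   -1.5 -12.5] rv [-0.0144  0.016   0.0003] rows 0.3052996933984555
shift [ -9.6 -50.9 -52.5] rv [-0.0144  0.016   0.0003] rows 1.7682865306014834
```

View pics/m2.png

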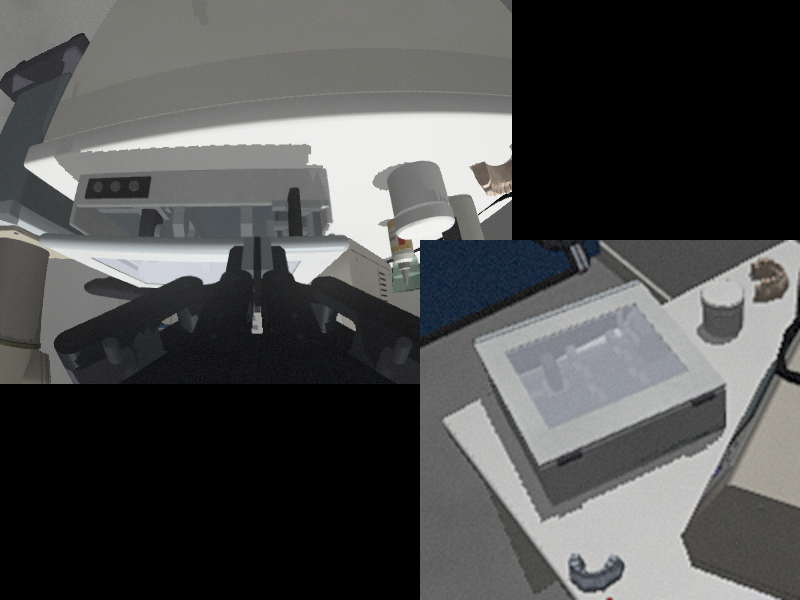

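Paddle is clearly visible at (294,212) in the wrist image, with free space to its left. I'll lower first, then reach under the bar.

>>> step_arm([
  [[-2,-10,-40,-0.014,0.016,0],[-2,-10,-40,-0.014,0.016,0],[-5,-30,-52,-0.014,0.016,0],[-9,-50,-52,-0.014,0.016,0],[-9,-50,-52,-0.014,0.016,0],[-9,-50,-52,-0.014,0.016,0],[-9,-50,-52,-0.014,0.016,0]],
])

```text
time: 4.88
tool_pos: [598.9, 251.4, 50.6]
tcp_rot: [-179.9, 50.0, 81.3]
ft_force: [0.1, 0.3, 0.4]
finger_gap: 0.2
grip_force: 0.0
```

```bash
python3 - <<'E'
from h import *
print(proj('w2',[u2w(p) for p in ([-112,85,79],[-112,85,37],[-112,93,58],[-121,-119,87],[-121,119,87])]).round(0))
s=r.sense();print(w2u(s['tool_pos']).round(1),s['ft_force'])
plan(u2w([-115,88,50]),rot_unit(40)); plan(u2w([-115,88,85]),rot_unit(40))
E
```

```text
[[291. 238.]
 [288. 187.]
 [300. 211.]
 [ 46. 240.]
 [339. 243.]]
[-115.7   58.5   50.6] [0.13057542 0.34942241 0.40689009]
shift [29.1 -5.1 -0.6] rv [ 0.0003 -0.0007  0.0011] rows 0.707583407263945
shift [29.1 -5.1 34.4] rv [ 0.0003 -0.0007  0.0011] rows 1.0873125107351755
```

>>> step_arm([
  [[8,-1,0,0,0,0],[12,-2,0,0,0,0],[16,-2.5,0,0,0,0],[20,-3,0,0,0,0],[24,-3.5,0,0,0,0],[28,-4.5,0,0,0,0],[28,-4.5,0,0,0,0]],
])

```text
time: 5.47
tool_pos: [626.8, 246.6, 49.3]
tcp_rot: [-179.8, 50.0, 81.3]
ft_force: [-2.8, 2.6, 1.7]
finger_gap: 0.1
grip_force: 1.7
```

```bash
python3 - <<'E'
from h import *
s=r.sense();print(w2u(s['tool_pos']).round(1),R.from_euler('z',-UY).apply(s['ft_force']))
E
```

```text
[-115.1   86.8   49.3] [-2.13576268 -3.12886125  1.71834446]
```

>>> step_arm([
  [[2,-0.3,0,0,0,0],[4,-0.6,0,0,0,0],[5,-0.8,0,0,0,0],[5,-0.8,0,0,0,0],[5,-0.8,0,0,0,0]],
])

```text
time: 5.88
tool_pos: [631.4, 245.8, 49.4]
tcp_rot: [-179.8, 50.1, 81.4]
ft_force: [-3.6, 3.9, 0.6]
finger_gap: 0.2
grip_force: 2.0
```

```bash
python3 - <<'E'
from h import *
s=r.sense();print(w2u(s['tool_pos']).round(1),R.from_euler('z',-UY).apply(s['ft_force']))
snap('wrist','w3');cv2.imwrite('pics/w3v.png',crop('w3',200,130,200,150,4))
E
```

```text
[-115.    91.5   49.4] [-3.29542594 -4.13497466  0.62966082]
```

View pics/w3v.png

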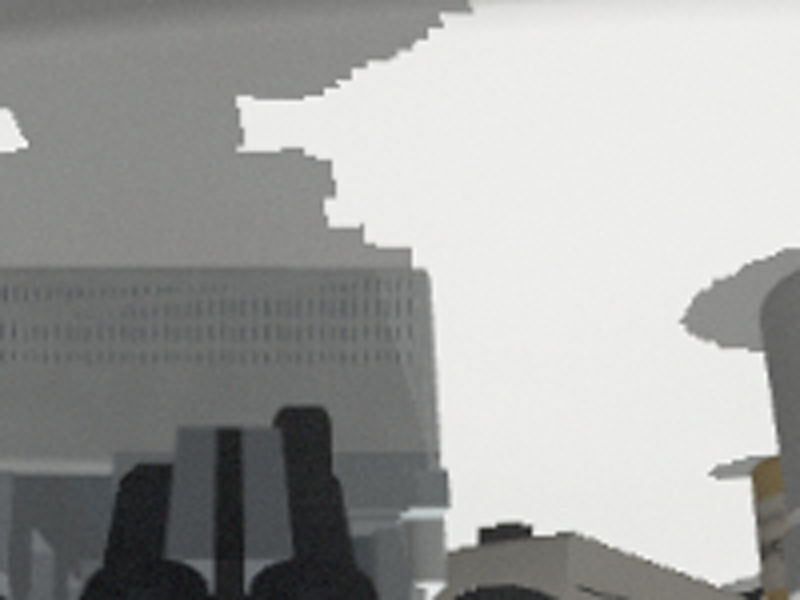

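>>> step_arm([
  [[3,-0.5,0,0,0,0],[3,-0.5,4,0,0,0],[3,-0.5,8,0,0,0],[3,-0.5,12,0,0,0],[3,-0.5,16,0,0,0],[3,-0.5,20,0,0,0],[3,-0.5,24,0,0,0],[3,-0.5,28,0,0,0],[3,-0.5,32,0,0,0],[3,-0.5,36,0,0,0],[3,-0.5,40,0,0,0],[3,-0.5,45,0,0,0]],
])

```text
time: 6.93
tool_pos: [635.0, 245.0, 95.1]
tcp_rot: [-180.0, 50.0, 81.3]
ft_force: [0.5, 0.5, -3.9]
finger_gap: 0.5
grip_force: 1.5
```

```bash
python3 - <<'E'
from h import *
s=r.sense();print(w2u(s['tool_pos']).round(1),R.from_euler('z',-UY).apply(s['ft_force']))
snap('wrist','w4');snap('scene','scene4');m=np.zeros((600,800,3),np.uint8)
m[:384,:512]=cv2.imread('pics/w4.png');m[240:600,420:800]=crop('scene4',110,100,190,180,2)[:,:380];cv2.imwrite('pics/m4.png',m)
E
```

```text
[-114.8   95.1   95.1] [-0.5284761   0.45007811 -3.90286185]
```

View pics/m4.png

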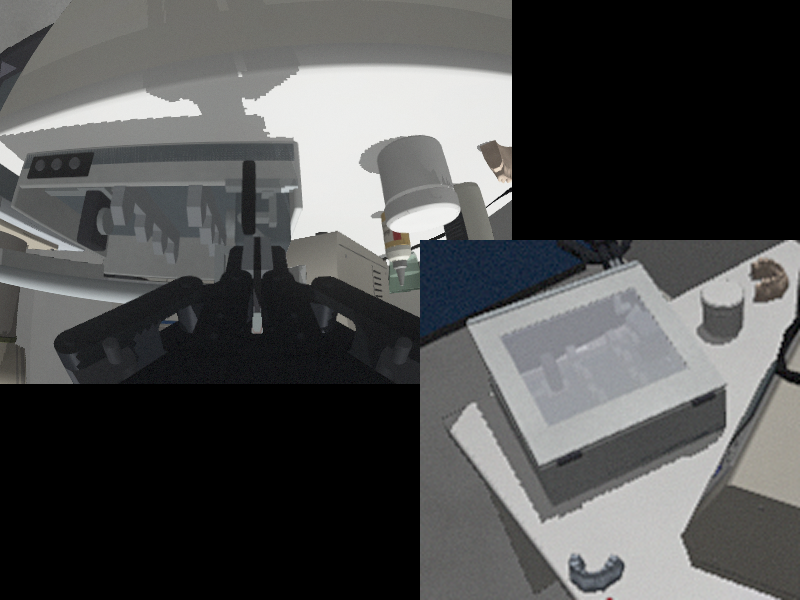

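Hood is unlatched and lifted by about 0.15 rad, and the catch has sprung back. Next I'll compute the opening arc.

```bash
cat > arc.py <<'E'
from kin import *
s=r.sense(); P0=s['tool_pos']; R0=R.from_euler('xyz',s['tcp_rot'],degrees=True); q=s['joint_pos']
def pose(phi,th,sb=-19,d=17,y=95):
    t=np.array([np.cos(th),-np.sin(th)]);n=np.array([np.sin(th),np.cos(th)])
    B=np.array([120-241*np.cos(phi),85+241*np.sin(phi)]); T=B-d*n-sb*t
    return u2w([T[0],y,T[1]]),rot_unit(np.degrees(th))
def table(phis,th,**k):
    q=s['joint_pos']
    for f in phis:
        p,ro=pose(f,np.radians(th(f)),**k); q,e=ik(p,ro,q)
        print(round(f,3),(p-P0).round(1).tolist(),(ro*R0.inv()).as_rotvec().round(3).tolist(),q.round(0).tolist(),round(e,1))
E
python3 - <<'E'
from arc import *
table(np.r_[np.linspace(0.15,1.86,25)],lambda f:np.interp(f,[.15,1.86],[40,103]))
E
```

```text
0.15 [-0.4, -0.4, -0.5] [0.0, 0.001, 0.001] [34.0, 61.0, 40.0, -38.0, 113.0, 39.0] 0.0
0.221 [-0.7, -2.4, 16.3] [0.045, -0.006, 0.001] [34.0, 57.0, 43.0, -36.0, 112.0, 38.0] 0.0
0.292 [-1.2, -5.5, 32.8] [0.091, -0.013, 0.001] [33.0, 53.0, 46.0, -34.0, 110.0, 38.0] 0.0
0.364 [-1.9, -9.8, 49.0] [0.136, -0.02, 0.001] [32.0, 50.0, 48.0, -33.0, 109.0, 37.0] 0.0
0.435 [-2.7, -15.3, 64.9] [0.181, -0.027, 0.001] [31.0, 46.0, 51.0, -31.0, 108.0, 37.0] 0.0
0.506 [-3.7, -21.8, 80.2] [0.226, -0.034, 0.001] [30.0, 43.0, 53.0, -29.0, 107.0, 36.0] 0.0
0.578 [-4.9, -29.4, 95.1] [0.272, -0.041, 0.001] [29.0, 40.0, 55.0, -28.0, 106.0, 35.0] 0.0
0.649 [-6.2, -38.1, 109.3] [0.317, -0.048, 0.001] [27.0, 36.0, 57.0, -26.0, 105.0, 33.0] 0.0
0.72 [-7.7, -47.7, 122.8] [0.362, -0.055, 0.001] [26.0, 33.0, 60.0, -24.0, 103.0, 32.0] 0.0
0.791 [-9.3, -58.2, 135.6] [0.408, -0.062, 0.001] [24.0, 30.0, 62.0, -22.0, 102.0, 31.0] 0.0
0.863 [-11.1, -69.6, 147.6] [0.453, -0.069, 0.001] [22.0, 27.0, 64.0, -21.0, 101.0, 29.0] 0.0
0.934 [-12.9, -81.7, 158.6] [0.498, -0.076, 0.001] [20.0, 24.0, 66.0, -19.0, 100.0, 27.0] 0.0
[... 493 characters left out ...]
] [0.77, -0.118, 0.001] [6.0, 10.0, 75.0, -5.0, 96.0, 14.0] 0.0
1.432 [-28.6, -183.6, 207.7] [0.815, -0.125, 0.001] [3.0, 9.0, 76.0, -3.0, 95.0, 11.0] 0.0
1.504 [-31.0, -199.6, 210.2] [0.86, -0.132, 0.001] [-0.0, 7.0, 77.0, -0.0, 95.0, 8.0] 0.0
1.575 [-33.5, -215.7, 211.5] [0.906, -0.139, 0.001] [-4.0, 6.0, 79.0, 2.0, 95.0, 5.0] 0.0
1.646 [-36.0, -231.9, 211.7] [0.951, -0.146, 0.001] [-7.0, 6.0, 79.0, 5.0, 95.0, 2.0] 0.0
1.718 [-38.5, -248.0, 210.6] [0.996, -0.153, 0.001] [-10.0, 5.0, 80.0, 8.0, 95.0, -1.0] 0.0
1.789 [-40.9, -263.9, 208.4] [1.041, -0.16, 0.001] [-13.0, 5.0, 81.0, 10.0, 95.0, -4.0] 0.0
1.86 [-43.3, -279.7, 205.1] [1.087, -0.167, 0.001] [-16.0, 5.0, 81.0, 13.0, 95.0, -7.0] 0.0
```

All reachable. First half of the arc:

>>> step_arm([
  [[-0.7,-2.4,16.3,0.045,-0.006,0],[-1.2,-5.5,32.8,0.09,-0.013,0],[-1.9,-9.8,49,0.136,-0.02,0],[-2.7,-15.3,65,0.181,-0.027,0],[-3.7,-21.8,80,0.226,-0.034,0],[-4.9,-29.4,95,0.272,-0.041,0],[-6.2,-38,109,0.317,-0.048,0],[-7.7,-47.7,123,0.362,-0.055,0],[-9.3,-58,135.6,0.408,-0.062,0],[-11,-69.6,147.6,0.453,-0.069,0],[-13,-81.7,158.6,0.498,-0.076,0],[-15,-94.7,168.8,0.543,-0.083,0]],
])

```text
time: 8.03
tool_pos: [619.4, 150.8, 265.1]
tcp_rot: [-180.0, 18.4, 81.3]
ft_force: [-0.8, 4.1, -0.6]
finger_gap: -0.0
grip_force: 1.7
```

```bash
python3 - <<'E'
from arc import *
print(w2u(P0),s['ft_force'])
table(np.r_[np.linspace(1.076,1.86,12)],lambda f:np.interp(f,[.15,1.86],[40,103]))
E
```

```text
[-19.25872568  94.0878733  265.06403439] [-0.75168947  4.05249969 -0.62152441]
1.076 [-1.2, -13.6, 9.1] [0.043, -0.007, -0.001] [16.0, 19.0, 69.0, -15.0, 99.0, 23.0] 0.0
1.147 [-3.4, -27.8, 17.3] [0.089, -0.014, -0.001] [14.0, 16.0, 71.0, -12.0, 98.0, 21.0] 0.0
1.219 [-5.6, -42.5, 24.3] [0.134, -0.021, -0.001] [11.0, 14.0, 72.0, -10.0, 97.0, 19.0] 0.0
1.29 [-7.9, -57.7, 30.3] [0.179, -0.028, -0.001] [8.0, 12.0, 74.0, -8.0, 96.0, 16.0] 0.0
1.361 [-10.3, -73.2, 35.1] [0.225, -0.035, -0.001] [6.0, 10.0, 75.0, -5.0, 96.0, 14.0] 0.0
1.432 [-12.7, -89.0, 38.8] [0.27, -0.042, -0.001] [3.0, 9.0, 76.0, -3.0, 95.0, 11.0] 0.0
1.504 [-15.2, -105.0, 41.4] [0.315, -0.048, -0.001] [-0.0, 7.0, 77.0, -0.0, 95.0, 8.0] 0.0
1.575 [-17.7, -121.2, 42.7] [0.36, -0.055, -0.001] [-4.0, 6.0, 79.0, 2.0, 95.0, 5.0] 0.0
1.646 [-20.2, -137.3, 42.8] [0.406, -0.062, -0.001] [-7.0, 6.0, 79.0, 5.0, 95.0, 2.0] 0.0
1.717 [-22.6, -153.4, 41.8] [0.451, -0.069, -0.001] [-10.0, 5.0, 80.0, 8.0, 95.0, -1.0] 0.0
1.789 [-25.1, -169.4, 39.6] [0.496, -0.076, -0.001] [-13.0, 5.0, 81.0, 10.0, 95.0, -4.0] 0.0
1.86 [-27.5, -185.1, 36.2] [0.542, -0.083, -0.001] [-16.0, 5.0, 81.0, 13.0, 95.0, -7.0] 0.0
```

>>> step_arm([
  [[-1.2,-13.6,9,0.043,-0.007,0],[-3.4,-28,17.3,0.089,-0.014,0],[-5.6,-42.5,24.3,0.134,-0.021,0],[-8,-57.7,30.3,0.179,-0.028,0],[-10.3,-73,35,0.225,-0.035,0],[-12.7,-89,38.8,0.27,-0.042,0],[-15.2,-105,41.4,0.315,-0.048,0],[-17.7,-121,42.7,0.36,-0.055,0],[-20,-137,42.8,0.406,-0.062,0],[-22.6,-153.4,41.8,0.45,-0.069,0],[-25,-169.4,39.6,0.496,-0.076,0],[-27.5,-184,36.2,0.54,-0.083,0]],
])

```text
time: 9.03
tool_pos: [592.2, -34.1, 301.3]
tcp_rot: [179.9, -12.9, 81.4]
ft_force: [10.1, 52.1, 20.3]
finger_gap: -0.1
grip_force: 32.0
```

```bash
python3 - <<'E'
from arc import *
print(w2u(P0).round(1),s['ft_force'],s['tcp_rot'])
E
```

```text
[167.6  95.2 301.3] [10.09481318 52.13170632 20.3327381 ] [179.91542279 -12.86826772  81.37695808]
```

>>> step_arm([
  [[0,5,0,0,0,0],[2,30,0,0,0,0],[0,60,20,-0.1,0.015,0],[-20,90,60,-0.2,0.03,0],[-60,130,80,-0.225,0.035,0],[-90,170,100,-0.225,0.035,0],[-110,190,100,-0.225,0.035,0],[-110,190,100,-0.225,0.035,0],[-110,190,100,-0.225,0.035,0]],
])

```text
time: 9.78
tool_pos: [479.7, 159.7, 403.5]
tcp_rot: [179.8, 0.2, 81.6]
ft_force: [-0.4, -0.4, -0.1]
finger_gap: -0.4
grip_force: 0.0
```

```bash
python3 - <<'E'
from h import *
s=r.sense();print(s['tool_pos'].round(1),s['tcp_rot'].round(1),s['joint_pos'].round(0))
snap('wrist','w5');snap('scene','scene5');snap('top','top5')
m=np.zeros((600,800,3),np.uint8)
m[:384,:512]=cv2.imread('pics/w5.png');m[:300,512:800]=crop('top5',112,150,96,100,3);m[300:600,420:800]=crop('scene5',120,70,190,150,2);cv2.imwrite('pics/m5.png',m)
E
```

```text
[479.7 159.7 403.5] [179.8   0.2  81.6] [ 13.  -7.  82.  -0. 105.  21.]
```

View pics/m5.png

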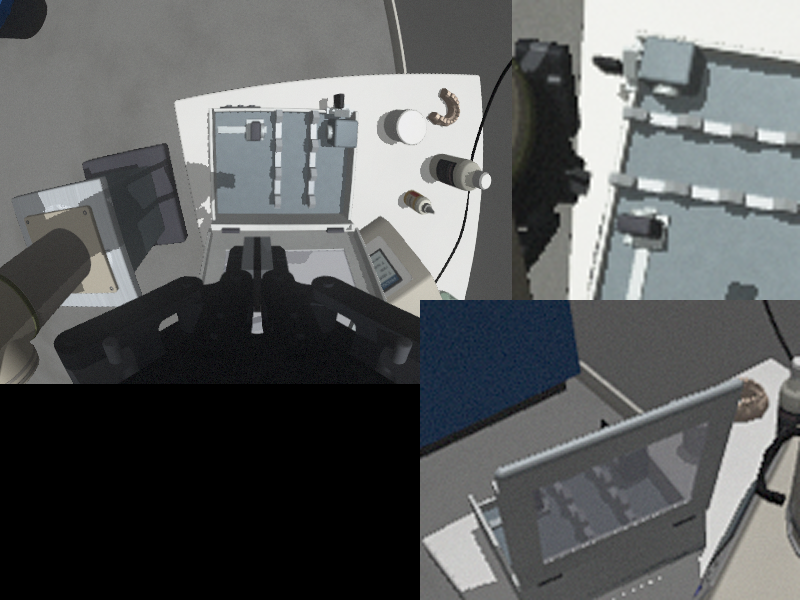

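Hood is fully open and leaning back; the comb plates, headstock and tailstock are all visible (tailstock at about (255,131) in the wrist image). Moving to the blanks, opening the gripper on the way.

>>> step_arm([
  [[-150,-430,0,0,0,-1.39],[-150,-430,0,0,0,-1.39],[-150,-430,0,0,0,-1.39],[-150,-430,0,0,0,-1.39],[-150,-430,0,0,0,-1.39],[-150,-430,0,0,0,-1.39],[-150,-430,0,0,0,-1.39],[-150,-430,0,0,0,-1.39],[-150,-430,0,0,0,-1.39],[-150,-430,0,0,0,-1.39],[-150,-430,0,0,0,-1.39],[-150,-430,0,0,0,-1.39]],
], fingers=0)

```text
time: 10.93
tool_pos: [328.2, -280.2, 397.8]
tcp_rot: [-179.9, 0.6, 0.7]
ft_force: [0.3, -0.7, 0.3]
finger_gap: 42.9
grip_force: 0.0
```

>>> step_arm([
  [[0,0,-100,0,0,0],[0,0,-100,0,0,0],[0,0,-100,0,0,0],[0,0,-100,0,0,0]],
])

```text
time: 11.27
tool_pos: [329.4, -272.8, 293.4]
tcp_rot: [-179.5, 0.7, 1.6]
ft_force: [-0.8, 1.6, 0.0]
finger_gap: 42.3
grip_force: 0.0
```

```bash
python3 - <<'E'
from h import *
s=r.sense();print(s['tool_pos'].round(1),s['tcp_rot'].round(1),s['joint_pos'].round(0),s['finger_gap'])
snap('wrist','w6');snap('top','top6')
def seg(im,p,f):
    for a,b in [((-60,-20,24),(60,20,24))]: pass
# overlay of unit model on w5
K=4; x0,y0=200,85
im=crop('w5',x0,y0,170,125,K)
def L(pts,c):
    q=((proj('w5',[u2w(p) for p in pts])-[x0,y0]+.5)*K-.5); 
    cv2.polylines(im,[np.int32(q.round())],False,c,1)
for x in (-47,2,51):
    for y in (-15,-5,45,55): L([(x-13.5,y,57),(x-13.5,y,45),(x+13.5,y,45),(x+13.5,y,57)],(0,0,255))
L([(-70,78,81),(-24,78,81),(-24,118,81),(-70,118,81),(-70,78,81)],(0,255,0))
L([(-85,-125,40),(-85,125,40)],(255,0,0));L([(-85,-125,60),(120,-125,60)],(255,0,0));L([(-85,125,60),(120,125,60)],(255,0,0));L([(108,-120,81),(108,120,81)],(255,0,0))
t=20
L([(-62,-87+t,81),(-32,-87+t,81),(-32,-71+t,81),(-62,-71+t,81),(-62,-87+t,81)],(0,255,255))
m=np.zeros((600,800,3),np.uint8); m[:500,:680]=im
cv2.imwrite('pics/m6.png',m)
cv2.imwrite('pics/m6.png',np.vstack([im[:380,:680],cv2.resize(cv2.imread('pics/w6.png')[120:300,100:440],(680,220))]))
E
```

```text
[ 329.4 -272.8  293.4] [-179.5    0.7    1.6] [-46. -20. 104.  -0.  97.  42.] 42.265576630919334
```

View pics/m6.png

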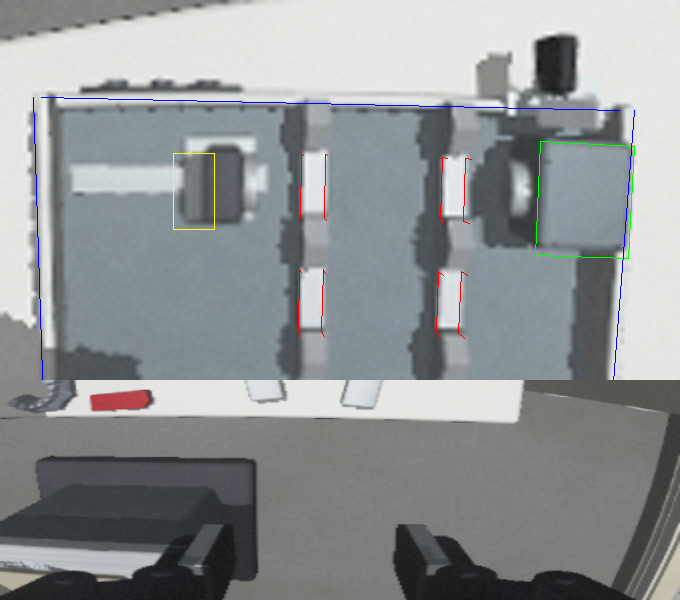

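Model overlay fits the unit to 1–3 mm. I'll refine the unit pose from the bright notch floors and segment the blanks in w6 and top6.

```bash
cat > blank.py <<'E'
from h import *
def blanks(f,guess,ppm,z=24):
    """segment blank tops near the guesses: darker/bluer than table"""
    im=cv2.GaussianBlur(cv2.imread(f'pics/{f}.png'),(3,3),0).astype(int); out=[]
    for g in guess:
        c=proj(f,[*g,z])[0]; 
        m=((im[:,:,0]-im[:,:,2])>6)&(im.mean(2)>120)
        n,l,st,ce=cv2.connectedComponentsWithStats(m.astype(np.uint8))
        ok=[i for i in range(1,n) if st[i,4]>80]
        i=min(ok,key=lambda i:np.hypot(*(ce[i]-c)))
        cs,_=cv2.findContours((l==i).astype(np.uint8),cv2.RETR_EXTERNAL,cv2.CHAIN_APPROX_NONE)
        w=np.array([onz(f,p,z)[:2] for p in cs[0][:,0].astype(float)],np.float32)
        rc=cv2.minAreaRect(w); out.append(rc); print(f,g,'area',st[i,4],'ctr',np.round(rc[0],1),'size',np.round(rc[1],1),'ang',round(rc[2],1))
    return out
E
python3 - <<'E'
from blank import *
G=[(412,-230),(406,-308)]
blanks('w6',G,1);blanks('top6',G,1);blanks('top0',G,1)
# unit refine
im=cv2.imread('pics/w5.png');g=im.min(2)
obs=[];mod=[]
for x in (-47,2,51):
  for y in (-10,50):
    c=proj('w5',u2w([x,y,45]))[0]; x0,y0=(c-[7,12]).astype(int); p=g[y0:y0+24,x0:x0+14]
    n,l,st,ce=cv2.connectedComponentsWithStats((p>200).astype(np.uint8))
    if n<2: print('none',x,y,p.max());continue
    i=1+st[1:,4].argmax(); q=ce[i]+[x0,y0]; print(x,y,'d',(q-c).round(2),st[i]); obs.append(q);mod.append([x,y,45])
mod=np.array(mod,float)
f=lambda p:(proj('w5',np.array([p[0],p[1],0])+R.from_euler('z',p[2]).apply(mod))-obs).ravel()
o=least_squares(f,[*UP[:2],UY]);print(o.x,np.degrees(o.x[2]),o.fun.round(2))
E
```

```text
w6 (412, -230) area 1073 ctr [ 413.6 -228.1] size [97.3 22.4] ang 9.7
w6 (406, -308) area 1101 ctr [ 407.4 -305.5] size [22.6 97.6] ang 82.0
top6 (412, -230) area 4211 ctr [519.7 134.4] size [180.7 232.6] ang 81.4
top6 (406, -308) area 1221 ctr [125.9  -0.5] size [303.2  58.3] ang 89.2
top0 (412, -230) area 528 ctr [118.4 -96.3] size [116.3  70.2] ang 89.8
top0 (406, -308) area 107 ctr [ 244.2 -578.8] size [32.9 28.2] ang 52.7
-47 -10 d [ 0.37 -1.23] [ 6  4  6 15 77]
-47 50 d [ 0.23 -0.59] [ 6  5  5 15 72]
2 -10 d [ 0.59 -1.41] [ 5  5  6 14 65]
2 50 d [ 0.61 -0.34] [ 6  5  5 14 59]
51 -10 d [ 0.95 -1.75] [ 7  6  4 12 35]
51 50 d [ 0.04 -0.51] [ 6  7  4 11 44]
[524.55330002 147.7295485   -1.73102332] -99.18033024027334 [ 0.32  0.09  0.46 -0.25 -0.12  0.29 -0.15 -0.5  -0.71  0.67  0.21 -0.29]
```

```bash
sed -i 's/^UP=.*/UP=np.array([524.,147.,0]); UY=np.radians(-99.0)/' h.py
cat >> h.py <<'E'
def down(yaw): return R.from_euler('xyz',[180,0,yaw],degrees=True)
E
python3 - <<'E'
from h import *
plan([413,-228.5,110],down(9.7))
E
```

```text
shift [  81.6   45.5 -189.3] rv [-0.0025 -0.0075  0.1412] rows 5.06383613722037
```

>>> step_arm([
  [[81.6,45.5,-130,-0.002,-0.007,0.141],[81.6,45.5,-130,-0.002,-0.007,0.141],[81.6,45.5,-130,-0.002,-0.007,0.141],[81.6,45.5,-130,-0.002,-0.007,0.141],[81.6,45.5,-180,-0.002,-0.007,0.141],[81.6,45.5,-205,-0.002,-0.007,0.141],[81.6,45.5,-205,-0.002,-0.007,0.141],[81.6,45.5,-205,-0.002,-0.007,0.141]],
])

```text
time: 12.03
tool_pos: [413.6, -228.3, 95.1]
tcp_rot: [-180.0, 0.0, 9.8]
ft_force: [-0.5, 0.0, 0.7]
finger_gap: 42.8
grip_force: 0.0
```

```bash
python3 - <<'E'
from blank import *
snap('wrist','w7'); blanks('w7',[(412,-230),(406,-306)],1)
plan([413,-228.5,26],down(9.7)); print(r.sense()['tcp_rot'])
E
```

```text
w7 (412, -230) area 2338 ctr [ 429.3 -225. ] size [66.1 21.8] ang 10.3
w7 (406, -306) area 1929 ctr [ 413.4 -306. ] size [21.9 86.8] ang 82.2
shift [ -2.    0.8 -71.2] rv [ 0.0017  0.0029 -0.0007] rows 1.7075305968031005
[ 1.79874404e+02 -1.45884030e-01  9.73977479e+00]
```

>>> step_arm([
  [[-1,0.5,-35,0,0,0],[-1,0.5,-60,0,0,0],[-1,0.5,-70,0,0,0],[-1,0.5,-70,0,0,0],[-1,0.5,-70,0,0,0]],
])

```text
time: 12.5
tool_pos: [414.0, -228.9, 26.9]
tcp_rot: [179.9, -0.2, 9.7]
ft_force: [0.4, 0.4, 1.0]
finger_gap: 42.6
grip_force: 0.0
```

>>> step_arm([
  [[0,0,0,0,0,0],[0,0,0,0,0,0],[0,0,0,0,0,0],[0,0,0,0,0,0],[0,0,0,0,0,0],[0,0,0,0,0,0],[0,0,0,0,0,0],[0,0,0,0,0,0]],
], fingers=1, newtons=70)

```text
time: 13.17
tool_pos: [412.5, -227.6, 24.3]
tcp_rot: [180.0, -0.0, 9.7]
ft_force: [-0.4, 1.1, 0.0]
finger_gap: -0.2
grip_force: 0.0
```

>>> step_arm([
  [[0,0,30,0,0,0],[0,0,60,0,0,0],[0,0,90,0,0,0],[0,0,120,0,0,0],[0,0,150,0,0,0],[0,0,180,0,0,0],[0,0,200,0,0,0],[0,0,200,0,0,0]],
])

```text
time: 13.83
tool_pos: [414.7, -229.1, 230.1]
tcp_rot: [179.6, -0.4, 9.8]
ft_force: [-0.2, -0.5, 1.2]
finger_gap: -0.1
grip_force: 0.0
```

```bash
python3 - <<'E'
from kin import *
p=u2w([-47,19,200]); print(p)
yaw=np.degrees(UY)+90
plan(p,down(yaw)); q,e=ik(p,down(yaw),[20,10,80,0,90,110]); print(q.round(0),e)
E
```

```text
[550.11849833 190.44909717 200.        ]
shift [135.4 419.6 -30.1] rv [ 0.0062  0.0068 -0.3273] rows 10.597294383834457
[ 14.   6.  90.   0.  84. 113.] 3.410605131648481e-13
```

The grip closed on nothing, so I'll look.

```bash
python3 - <<'E'
from blank import *
snap('wrist','w8');snap('top','top8')
try: blanks('w8',[(412,-230),(406,-306)],1)
except Exception as e: print(e)
m=np.zeros((600,800,3),np.uint8);m[:384,:512]=cv2.imread('pics/w8.png');m[384:600,:400]=crop('top8',270,210,133,72,3)[:, :400] if 0 else cv2.resize(cv2.imread('pics/top8.png')[205:277,270:403],(400,216));cv2.imwrite('pics/m8.png',m)
E
```

```text
w8 (412, -230) area 1358 ctr [ 414.2 -227.5] size [96.4 22.4] ang 9.9
w8 (406, -306) area 1184 ctr [ 412.2 -305.8] size [22.1 89.4] ang 82.2
```

View pics/m8.png

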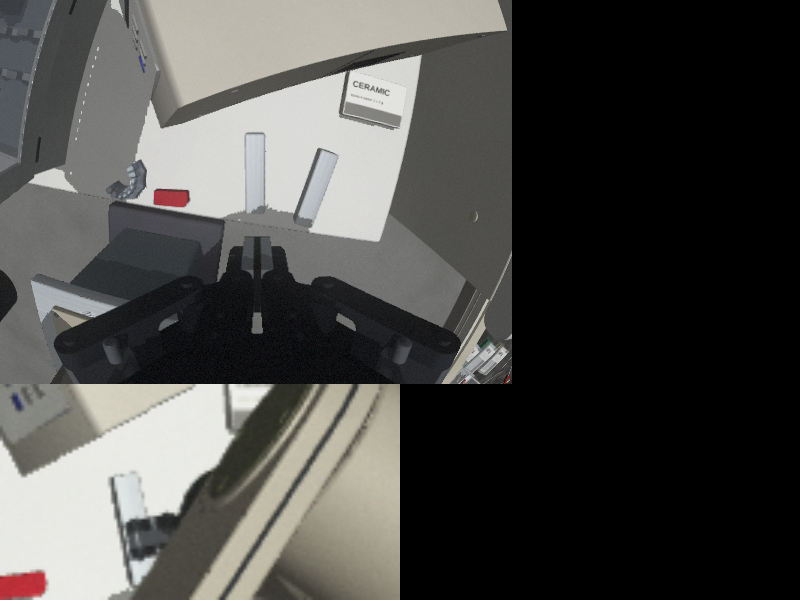

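```bash
python3 - <<'E'
from h import *
s=r.sense();print(s['tool_pos'])
for z in (208,230): print(z,onz('top8',(270+150/3,205+146/3),z), proj('top8',[414.7,-229.1,z]), proj('w8',[414.7,-229.1,z]))
K,e,A=cam('w8'); print(e-s['tool_pos'],(np.array(e)-s['tool_pos'])@R.from_euler('xyz',s['tcp_rot'],degrees=True).as_matrix())
K,e,A=cam('w2'); print(e)
print('blank top ends seen by top8 px crop (125,473),(133,585):',[onz('top8',(270+x/3,205+(y-384)/3),24).round(0) for x,y in((127,475),(145,583))])
print([tri([('w8',(255,133)),('top8',(270+127/3,205+91/3))]).round(1)])
E
```

```text
[ 413.11158271 -227.99550479  225.27150162]
208 [ 409.44070337 -205.72889197  208.        ] [[330.38228691 251.29646409]] [[256.84338616 234.26405576]]
230 [ 409.31607168 -201.25840659  230.        ] [[332.71339842 251.17866826]] [[257.05424233 250.20210832]]
[ 71.69223664  11.75947289 149.48960988] [  72.99838401    0.82005499 -149.31767779]
[630.84767728 456.01272248 142.36055829]
blank top ends seen by top8 px crop (125,473),(133,585): [array([ 460., -223.,   24.]), array([ 363., -237.,   24.])]
[array([ 461.4, -220.8,   31.3])]
```

>>> step_arm([
  [[0,0,-30,0,0,0],[0,0,-60,0,0,0],[0,0,-90,0,0,0],[0,0,-120,0,0,0],[0,0,-150,0,0,0],[0,0,-150,0,0,0],[0,0,-150,0,0,0]],
], fingers=0)

```text
time: 14.52
tool_pos: [410.1, -225.9, 71.7]
tcp_rot: [-179.7, 0.2, 9.7]
ft_force: [-0.6, 0.2, 1.4]
finger_gap: 42.8
grip_force: 0.0
```

>>> step_arm([
  [[0,0,-20,0,0,0],[0,0,-40,0,0,0],[0,0,-51,0,0,0],[0,0,-51,0,0,0],[0,0,-51,0,0,0],[0,0,-51,0,0,0],[0,0,-51,0,0,0]],
])

```text
time: 15.1
tool_pos: [413.7, -228.4, 25.1]
tcp_rot: [179.9, -0.2, 9.8]
ft_force: [-0.1, 0.7, -0.1]
finger_gap: 42.5
grip_force: 0.0
```

```bash
python3 - <<'E'
from h import *
s=r.sense();print(s['tool_pos'],s['finger_gap'],s['ft_force'])
snap('wrist','w9');snap('scene','scene9')
m=np.zeros((400,800,3),np.uint8);m[:,:400]=crop('w9',160,150,200,200,2);m[:,400:]=crop('scene9',200,255,133,133,3)[:400,:400] if 0 else cv2.resize(cv2.imread('pics/scene9.png')[250:383,210:343],(400,400));cv2.imwrite('pics/m9.png',m)
E
```

```text
[ 413.693706   -228.41661899   25.07917195] 42.500296868063984 [-0.07640078  0.67007497 -0.05055836]
```

View pics/m9.png

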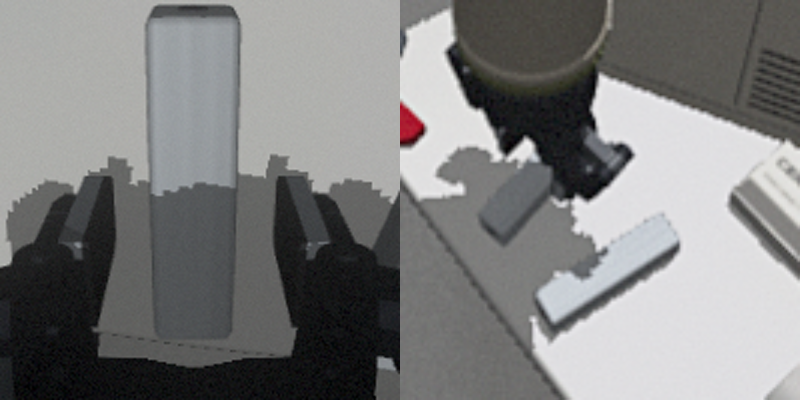

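>>> step_arm([
  [[0,0,-1.5,0,0,0],[0,0,-1.5,0,0,0],[0,0,-1.5,0,0,0],[0,0,-1.5,0,0,0],[0,0,-1.5,0,0,0]],
], fingers=1, newtons=70)

```text
time: 15.62
tool_pos: [413.7, -229.2, 26.8]
tcp_rot: [179.8, -0.1, 9.8]
ft_force: [-21.5, 9.1, 51.5]
finger_gap: 1.7
grip_force: 70.4
```

>>> step_arm([
  [[0,0,0,0,0,0],[0,0,0,0,0,0],[0,0,0,0,0,0],[0,0,0,0,0,0]],
])

```text
time: 15.95
tool_pos: [413.7, -229.3, 26.9]
tcp_rot: [179.8, -0.1, 9.8]
ft_force: [-20.6, 8.9, 51.2]
finger_gap: 1.8
grip_force: 70.0
```

>>> step_arm([
  [[0,0,10,0,0,0],[0,0,20,0,0,0],[0,0,40,0,0,0],[0,0,40,0,0,0]],
], fingers=0)

```text
time: 16.28
tool_pos: [414.5, -228.9, 65.4]
tcp_rot: [179.8, -0.2, 9.8]
ft_force: [1.3, -1.4, -0.0]
finger_gap: 43.2
grip_force: 0.0
```

```bash
python3 - <<'E'
from h import *
s=r.sense();print(s['tool_pos'],s['finger_gap'])
T=np.array([413.7,-228.4,25.1]);Rt=down(9.8)
for d in (-10,0,10,16,22):
  for x in (11,-11): print(d,x,proj('w9',T+Rt.apply([x,21.2,d])).round(1),proj('w9',T+Rt.apply([x,-21.2,d])).round(1))
snap('wrist','w10')
from blank import *
blanks('w10',[(412,-230),(406,-306)],1)
E
```

```text
[ 414.48591469 -228.94567508   65.40564827] 43.18843476040598
-10 11 [[299.7 239. ]] [[214.5 239.1]]
-10 -11 [[297.3 276.6]] [[217.  276.8]]
0 11 [[297.1 231.2]] [[217.  231.4]]
0 -11 [[295.1 267.4]] [[219.1 267.5]]
10 11 [[294.9 224.3]] [[219.2 224.5]]
10 -11 [[293.2 259. ]] [[221.  259.1]]
16 11 [[293.6 220.5]] [[220.4 220.7]]
16 -11 [[292.  254.4]] [[222.1 254.5]]
22 11 [[292.4 217. ]] [[221.6 217.1]]
22 -11 [[291. 250.]] [[223.1 250.1]]
w10 (412, -230) area 2693 ctr [ 434.2 -224.2] size [57. 22.] ang 9.3
w10 (406, -306) area 2218 ctr [ 417.8 -306.8] size [22.  78.2] ang 82.3
```

```bash
python3 - <<'E'
from h import *
T=np.array([413.7,-228.4,25.1]);Rt=down(9.8)
for d in (-20,-10,0,10,22):
  print(d,[((proj('scene9',T+Rt.apply([x,y,d]))[0]-[210,250])*3+[400,0]).round(0).tolist() for x in (-11,11) for y in (21,36)])
m=np.zeros((600,800,3),np.uint8);m[:300,:400]=crop('w10',206,200,100,75,4);
m[:600,400:]=cv2.resize(cv2.imread('pics/scene9.png')[270:345,240:290],(400,600),interpolation=cv2.INTER_CUBIC)
m[300:600,:400]=crop('w9',206,200,100,75,4)
cv2.imwrite('pics/m10.png',m)
E
```

```text
-20 [[551.0, 187.0], [569.0, 201.0], [573.0, 162.0], [590.0, 177.0]]
-10 [[551.0, 193.0], [569.0, 207.0], [573.0, 169.0], [590.0, 183.0]]
0 [[551.0, 199.0], [569.0, 213.0], [573.0, 175.0], [590.0, 189.0]]
10 [[552.0, 205.0], [569.0, 219.0], [573.0, 181.0], [589.0, 195.0]]
22 [[552.0, 211.0], [569.0, 226.0], [572.0, 188.0], [589.0, 201.0]]
```

View pics/m10.png

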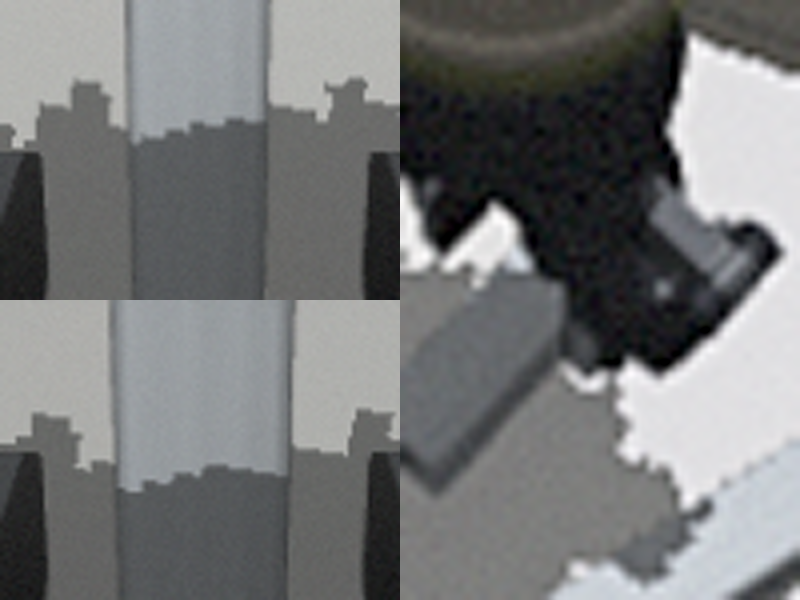

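>>> step_arm([
  [[-1,0.5,-20,0,0,0],[-1,0.5,-40,0,0,0],[-1,0.5,-43,0,0,0],[-1,0.5,-45,0,0,0],[-1,0.5,-45,0,0,0],[-1,0.5,-45,0,0,0]],
])

```text
time: 16.83
tool_pos: [412.0, -227.4, 17.5]
tcp_rot: [180.0, -0.1, 9.7]
ft_force: [1.0, -0.4, 0.1]
finger_gap: 42.8
grip_force: 0.0
```

>>> step_arm([
  [[0,0,-2,0,0,0],[0,0,-2,0,0,0],[0,0,-2,0,0,0]],
])

```text
time: 17.08
tool_pos: [412.0, -227.4, 15.4]
tcp_rot: [179.9, -0.1, 9.7]
ft_force: [-0.3, -0.4, 0.1]
finger_gap: 42.9
grip_force: 0.0
```

>>> step_arm([
  [[0,0,-2,0,0,0],[0,0,-2,0,0,0],[0,0,-2,0,0,0]],
])

```text
time: 17.33
tool_pos: [411.5, -227.1, 12.8]
tcp_rot: [180.0, -0.0, 9.7]
ft_force: [0.2, -1.4, -0.9]
finger_gap: 42.5
grip_force: 0.0
```

>>> step_arm([
  [[0,0,-2,0,0,0],[0,0,-4,0,0,0],[0,0,-4,0,0,0],[0,0,-4,0,0,0]],
])

```text
time: 17.67
tool_pos: [411.4, -227.0, 8.6]
tcp_rot: [-180.0, -0.0, 9.7]
ft_force: [0.7, -0.2, -0.4]
finger_gap: 42.7
grip_force: 0.0
```

>>> step_arm([
  [[0,0,-2,0,0,0],[0,0,-4,0,0,0],[0,0,-4,0,0,0],[0,0,-4,0,0,0]],
])

```text
time: 18.0
tool_pos: [411.4, -227.0, 4.7]
tcp_rot: [180.0, -0.0, 9.8]
ft_force: [-0.6, 0.0, -0.0]
finger_gap: 42.8
grip_force: 0.0
```

>>> step_arm([
  [[0,0,0,0,0,0],[0,0,0,0,0,0],[0,0,0,0,0,0],[0,0,0,0,0,0],[0,0,0,0,0,0],[0,0,0,0,0,0],[0,0,0,0,0,0]],
], fingers=1, newtons=60)

```text
time: 18.58
tool_pos: [411.9, -227.4, 5.2]
tcp_rot: [180.0, -0.1, 9.7]
ft_force: [-0.6, 0.7, 4.8]
finger_gap: 22.4
grip_force: 59.7
```

Gripped: gap 22.4 mm, with the real fingertips sitting about 20 mm shorter than the text says. Lift and carry it to above the centres.

>>> step_arm([
  [[0,0,20,0,0,0],[0,0,50,0,0,0],[0,0,90,0,0,0],[0,0,130,0,0,0],[0,0,170,0,0,0],[0,0,200,0,0,0],[0,0,230,0,0,0],[0,0,250,0,0,0],[0,0,250,0,0,0]],
])

```text
time: 19.33
tool_pos: [413.3, -228.3, 259.8]
tcp_rot: [179.7, -0.3, 9.8]
ft_force: [1.5, -0.2, -0.5]
finger_gap: 22.7
grip_force: 59.3
```

```bash
python3 - <<'E'
from h import *
s=r.sense();print(s['tool_pos'],s['finger_gap'],s['grip_force'])
yaw=np.degrees(UY)+90
plan(u2w([-47,15,250]),down(yaw))
E
```

```text
[ 413.29945647 -228.26657796  259.82668746] 22.698372154531796 59.312079548835754
shift [132.9 419.3  -9.8] rv [ 0.0054  0.0061 -0.3274] rows 10.551497888525159
```

The open hood stands across the path up to z≈325, so I'll carry over it at z≈420.

>>> step_arm([
  [[0,0,40,0,0,0],[0,0,80,0,0,0],[0,0,120,0,0,0],[0,0,160,0,0,0],[0,0,160,0,0,0],[12,38,160,0,0,-0.03],[24,76,160,0,0,-0.06],[36,114,160,0,0,-0.09],[48,152,160,0,0,-0.12],[60,190,160,0,0,-0.16],[72,228,160,0,0,-0.2],[84,266,160,0,0,-0.23]],
])

```text
time: 20.33
tool_pos: [495.5, 40.9, 412.5]
tcp_rot: [180.0, 0.1, -3.6]
ft_force: [1.3, -1.1, -0.5]
finger_gap: 22.7
grip_force: 59.6
```

>>> step_arm([
  [[12,38,0,0,0,-0.03],[24,76,0,0,0,-0.06],[36,114,0,0,0,-0.09],[46,152,0,0,0,-0.1],[46,152,0,0,0,-0.1],[46,152,-40,0,0,-0.1],[46,152,-80,0,0,-0.1],[46,152,-120,0,0,-0.1],[46,152,-160,0,0,-0.1],[46,152,-190,0,0,-0.1],[46,152,-190,0,0,-0.1],[46,152,-190,0,0,-0.1]],
])

```text
time: 21.33
tool_pos: [539.4, 190.3, 221.5]
tcp_rot: [179.8, 0.3, -9.2]
ft_force: [-0.2, 0.1, 0.5]
finger_gap: 22.3
grip_force: 59.7
```

```bash
python3 - <<'E'
from h import *
s=r.sense();print(s['tool_pos'],w2u(s['tool_pos']),s['tcp_rot'],s['finger_gap'],s['grip_force'])
yaw=np.degrees(UY)+90
plan(u2w([-47,17,80]),down(yaw))
snap('wrist','w11');snap('top','top11');snap('scene','scene11')
m=np.zeros((600,800,3),np.uint8);m[:384,:512]=cv2.imread('pics/w11.png');m[:300,512:]=crop('top11',112,150,96,100,3);m[384:600,:400]=cv2.resize(cv2.imread('pics/w11.png')[120:240,190:412],(400,216))
m[300:600,420:]=crop('top5',140,160,95,75,4)
cv2.imwrite('pics/m11.png',m)
E
```

```text
[539.4200062  190.29773107 221.46921316] [-45.17688458   8.45690294 221.46921316] [179.82702106   0.3189729   -9.15566263] 22.319132438841052 59.698684215545654
shift [   8.7    0.5 -141.5] rv [ 0.0021 -0.006   0.0027] rows 3.399008530785949
```

View pics/m11.png

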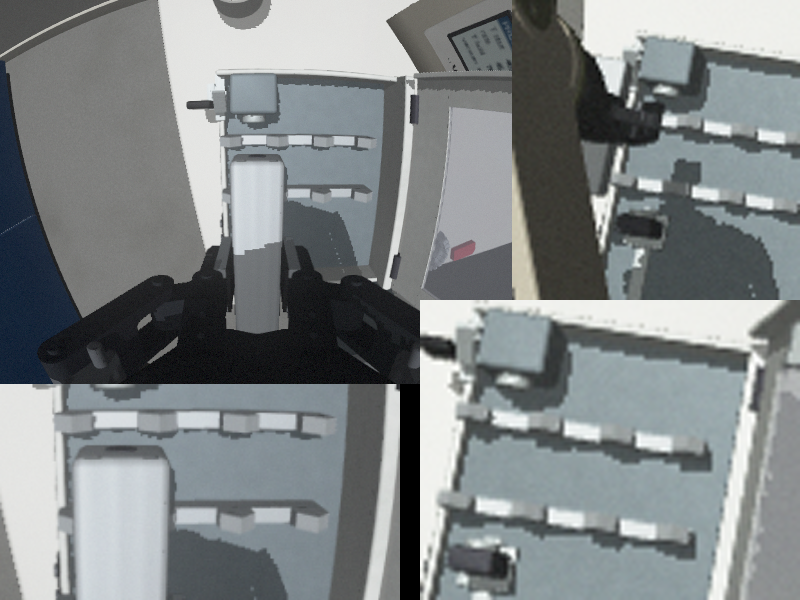

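The picture shows the blank held squarely (end at rows 157–160) above the notches, and the tailstock tower dark at about (477,560) in the lower-right crop. Checking the in-hand position, unit pose and tailstock travel numerically.

```bash
python3 - <<'E'
from h import *
for row in (221.3,223,228.8):
    print('tower row',row,[w2u(onz('top5',(154.3,row),z)).round(1).tolist() for z in (81,70)])
# w5: dark tower columns crop 185..213..242 at K=4 rows 145..222
for cx in (185,213,242): print('w5',cx,w2u(onz('w5',(200+cx/4,85+183/4),81)).round(1))
for cy in (145,222): print('w5y',cy,w2u(onz('w5',(200+225/4,85+cy/4),81)).round(1))
# blank in hand
s=r.sense();K,e,A=cam('w11');T=s['tool_pos'];Rt=R.from_euler('xyz',s['tcp_rot'],degrees=True)
print('eye tool',Rt.inv().apply(e-T))
def tp(px,d):
    e,v=ray('w11',px);e=Rt.inv().apply(e-T);v=Rt.inv().apply(v);return (e+v*(d-e[2])/v[2]).round(1)
g=cv2.imread('pics/w11.png')[:,:,1].astype(int)
print('col258',g[148:172,258].tolist()); print('row200',g[200,226:292].tolist())
print('far edge',tp((258,160),-19),'left/right',tp((233,200),-19),tp((284,200),-19))
# unit from w11
gm=cv2.imread('pics/w11.png').min(2)
for x in (2,51):
  for y in (-10,50):
    c=proj('w11',u2w([x,y,45]))[0]; x0,y0=(c-[14,8]).astype(int); p=gm[y0:y0+16,x0:x0+28]
    n,l,st,ce=cv2.connectedComponentsWithStats((p>190).astype(np.uint8))
    if n>1:
        i=1+st[1:,4].argmax();q=ce[i]+[x0,y0];print(x,y,'unit at',w2u(onz('w11',q,45)).round(1),st[i])
E
```

```text
tower row 221.3 [[-41.8, -39.5, 81.0], [-44.6, -39.0, 70.0]]
tower row 223 [[-40.9, -43.8, 81.0], [-43.7, -43.3, 70.0]]
tower row 228.8 [[-37.9, -58.4, 81.0], [-40.7, -58.1, 70.0]]
w5 185 [-48.1 -62.3  81. ]
w5 213 [-48.2 -51.4  81. ]
w5 242 [-48.3 -40.1  81. ]
w5y 145 [-63.2 -46.8  81. ]
w5y 222 [-32.8 -46.5  81. ]
eye tool [  70.23029926    1.00274845 -137.04969138]
col258 [153, 154, 149, 148, 149, 145, 76, 59, 61, 91, 98, 106, 120, 151, 175, 183, 191, 201, 206, 210, 213, 210, 209, 211]
row200 [170, 168, 171, 169, 139, 158, 183, 194, 211, 219, 220, 220, 217, 217, 215, 214, 212, 213, 214, 213, 216, 214, 213, 213, 215, 214, 218, 217, 212, 214, 208, 210, 208, 207, 209, 209, 206, 210, 208, 210, 214, 212, 210, 206, 205, 205, 205, 206, 199, 206, 205, 203, 204, 195, 181, 169, 155, 110, 101, 103, 105, 99, 136, 127, 126, 127]
far edge [ 49.8   1.9 -19. ] left/right [ 32.9  -8.6 -19. ] [ 32.9  12.7 -19. ]
2 -10 unit at [ 1.7 -9.9 45. ] [  4   6  21   7 136]
2 50 unit at [ 1.6 50.3 45. ] [  4   5  23   8 178]
51 -10 unit at [47.5 -7.7 45. ] [ 5  5 16  7 44]
51 50 unit at [51.5 50.9 45. ] [  5   4  20   9 145]
```

```bash
python3 - <<'E'
from h import *
plan(u2w([-48,16.5,100]),down(np.degrees(UY)+90))
E
```

```text
shift [   4.7    0.6 -127.9] rv [-0.0007  0.0049  0.0028] rows 3.0686004613842557
```

>>> step_arm([
  [[5,0.5,-40,0,0.005,0.003],[5,0.5,-80,0,0.005,0.003],[5,0.5,-110,0,0.005,0.003],[5,0.5,-128,0,0.005,0.003],[5,0.5,-128,0,0.005,0.003],[5,0.5,-128,0,0.005,0.003],[5,0.5,-128,0,0.005,0.003],[5,0.5,-128,0,0.005,0.003],[5,0.5,-128,0,0.005,0.003]],
])

```text
time: 22.23
tool_pos: [548.5, 191.8, 99.8]
tcp_rot: [-180.0, -0.0, -9.0]
ft_force: [0.4, -0.5, -2.0]
finger_gap: 22.8
grip_force: 59.7
```

```bash
python3 - <<'E'
from h import *
s=r.sense();print(w2u(s['tool_pos']),s['finger_gap'],s['grip_force'],s['ft_force'])
plan(u2w([-48,16.5,52]),down(np.degrees(UY)+90))
E
```

```text
[-48.09973765  17.19563292  99.80418197] 22.77692322439563 59.723793268203735 [ 0.43863284 -0.4931387  -1.96186379]
shift [ -0.7   0.  -47.8] rv [-0.0007  0.0002 -0.0002] rows 1.1465071239275624
```

>>> step_arm([
  [[-0.7,0,-10,0,0,0],[-0.7,0,-20,0,0,0],[-0.7,0,-28,0,0,0],[-0.7,0,-34,0,0,0],[-0.7,0,-39,0,0,0],[-0.7,0,-43,0,0,0],[-0.7,0,-46,0,0,0],[-0.7,0,-48,0,0,0],[-0.7,0,-48,0,0,0],[-0.7,0,-48,0,0,0]],
])

```text
time: 23.07
tool_pos: [545.6, 191.3, 50.2]
tcp_rot: [179.9, 0.3, -9.0]
ft_force: [-8.7, -2.9, 12.6]
finger_gap: 22.8
grip_force: 61.7
```

>>> step_arm([
  [[-1,0,0,0,0,0],[-1,0,0,0,0,0],[-1,0,0,0,0,0],[-1,0,0,0,0,0],[-1,0,5,0,0,0],[-1,0,10,0,0,0],[-1,0,15,0,0,0],[-1,0,30,0,0,0],[-1,0,60,0,0,0],[-1,0,100,0,0,0],[-1,0,140,0,0,0],[-1,0,140,0,0,0]],
], fingers=0.2)

```text
time: 24.07
tool_pos: [549.7, 192.6, 199.9]
tcp_rot: [-179.7, -0.6, -9.0]
ft_force: [0.5, 0.6, 1.4]
finger_gap: 34.2
grip_force: 0.0
```

```bash
python3 - <<'E'
from h import *
snap('wrist','w12')
im=cv2.imread('pics/w12.png');s=r.sense();print(w2u(s['tool_pos']).round(1),s['finger_gap'])
print('pred ends', proj('w12',[u2w(p) for p in ([-47,70,69],[-47,-30,69],[-59,40,69],[-35,40,69])]).round(1))
c=proj('w12',u2w([-47,60,69]))[0].astype(int); print(im[c[1]-25:c[1]+12,c[0],1].tolist(),c)
e=proj('w12',u2w([-47,40,69]))[0].astype(int); print(e,im[e[1],e[0]-40:e[0]+40,1].tolist())
for k in (-24,-20,-16,-12,-8,-4,0):print(k,w2u(onz('w12',(c[0],c[1]+k),69)).round(1))
for k in (-20,20):print(k,w2u(onz('w12',(e[0]+k,e[1]),69)).round(1))
E
```

```text
[-48.6  17.3 196.2] 34.19286858884862
pred ends [[259.9 135.4]
 [259.7 236.1]
 [247.1 167.3]
 [272.6 167.3]]
[149, 148, 138, 126, 117, 98, 93, 132, 222, 220, 213, 208, 201, 197, 154, 85, 91, 81, 85, 146, 187, 210, 218, 219, 219, 220, 219, 218, 219, 217, 219, 217, 217, 215, 216, 219, 218] [259 146]
[259 167] [229, 228, 228, 211, 190, 222, 229, 227, 209, 147, 92, 97, 131, 153, 152, 153, 152, 153, 153, 154, 151, 153, 155, 153, 152, 152, 148, 151, 155, 188, 217, 222, 220, 219, 218, 219, 217, 218, 220, 220, 214, 212, 212, 213, 215, 216, 214, 210, 208, 208, 212, 193, 168, 110, 88, 130, 147, 153, 152, 150, 151, 149, 150, 152, 151, 150, 147, 150, 148, 151, 152, 149, 148, 152, 150, 152, 151, 150, 149, 147]
-24 [-47.9  82.5  69. ]
-20 [-47.9  78.8  69. ]
-16 [-47.9  75.1  69. ]
-12 [-47.9  71.3  69. ]
-8 [-47.9  67.6  69. ]
-4 [-47.9  63.9  69. ]
0 [-47.9  60.1  69. ]
-20 [-66.7  40.3  69. ]
20 [-29.   40.3  69. ]
```

Blank lies in the notches: centre at x≈-47.6, end about 4 mm short of the headstock face. Next I'll push the tailstock up from behind with shut fingers.

>>> step_arm([
  [[-35,5.5,0,0,0,0],[-70,11,0,0,0,0],[-103.5,16,0,0,0,0],[-103.5,16,0,0,0,0],[-103.5,16,-35,0,0,0],[-103.5,16,-70,0,0,0],[-103.5,16,-105,0,0,0],[-103.5,16,-125,0,0,0],[-103.5,16,-140,0,0,0],[-103.5,16,-140,0,0,0],[-103.5,16,-140,0,0,0],[-103.5,16,-140,0,0,0]],
], fingers=1)

```text
time: 25.12
tool_pos: [442.2, 207.6, 50.0]
tcp_rot: [180.0, 0.2, -9.0]
ft_force: [1.1, 0.7, 0.5]
finger_gap: 0.1
grip_force: 0.0
```

>>> step_arm([
  [[4,-0.6,0,0,0,0],[8,-1.2,0,0,0,0],[12,-1.9,0,0,0,0],[12,-1.9,0,0,0,0],[12,-1.9,0,0,0,0]],
])

```text
time: 25.53
tool_pos: [454.0, 205.4, 49.4]
tcp_rot: [180.0, 0.2, -9.0]
ft_force: [-1.1, -0.4, 0.2]
finger_gap: 0.4
grip_force: 0.0
```

```bash
cat > st.py <<'E'
from h import *
s=r.sense();print('unit',w2u(s['tool_pos']).round(1),'F',R.from_euler('z',-UY).apply(s['ft_force']).round(1),s['finger_gap'].round(1))
E
python3 st.py
```

```text
Traceback (most recent call last):
  File "st.py", line 2, in <module>
    s=r.sense();print('unit',w2u(s['tool_pos']).round(1),'F',R.from_euler('z',-UY).apply(s['ft_force']).round(1),s['finger_gap'].round(1))
                                                                                                                 ^^^^^^^^^^^^^^^^^^^^^
AttributeError: 'float' object has no attribute 'round'
```

>>> step_arm([
  [[2,-0.3,0,0,0,0],[4,-0.6,0,0,0,0],[6,-0.9,0,0,0,0],[8,-1.2,0,0,0,0],[10,-1.6,0,0,0,0],[10,-1.6,0,0,0,0]],
])

```text
time: 26.03
tool_pos: [463.8, 203.8, 48.9]
tcp_rot: [179.9, 0.2, -9.0]
ft_force: [0.6, 0.2, 1.1]
finger_gap: -0.2
grip_force: 0.0
```

>>> step_arm([
  [[1,-0.2,0,0,0,0],[2,-0.3,0,0,0,0],[3,-0.5,0,0,0,0],[3,-0.5,0,0,0,0]],
])

```text
time: 26.37
tool_pos: [465.9, 203.4, 48.8]
tcp_rot: [179.9, 0.3, -9.0]
ft_force: [-5.7, 1.0, 2.5]
finger_gap: -0.2
grip_force: 2.3
```

```bash
sed -i "s/s\['finger_gap'\].round(1)/s['finger_gap'],s['tcp_rot']/" st.py; python3 st.py
```

```text
unit [-46.6 -66.2  48.8] F [-0.1 -5.7  2.5] -0.16026397938822864 [179.92538297   0.30896107  -8.98569567]
```

>>> step_arm([
  [[1,-0.2,0,0,0,0],[2,-0.3,0,0,0,0],[3,-0.5,0,0,0,0],[3,-0.5,0,0,0,0]],
])

```text
time: 26.7
tool_pos: [468.9, 202.9, 48.8]
tcp_rot: [179.9, 0.3, -9.0]
ft_force: [-4.1, 1.7, 3.0]
finger_gap: 0.4
grip_force: 2.4
```

>>> step_arm([
  [[1,-0.2,0,0,0,0],[2,-0.3,0,0,0,0],[2,-0.3,0,0,0,0]],
])

```text
time: 26.95
tool_pos: [469.6, 202.8, 48.7]
tcp_rot: [179.9, 0.5, -9.0]
ft_force: [-12.7, 1.9, 9.9]
finger_gap: 0.1
grip_force: 6.5
```

>>> step_arm([
  [[1,-0.2,0,0,0,0],[2,-0.3,0,0,0,0],[2,-0.3,0,0,0,0]],
])

```text
time: 27.2
tool_pos: [469.6, 202.8, 48.7]
tcp_rot: [179.9, 0.7, -9.0]
ft_force: [-23.7, 1.8, 19.8]
finger_gap: 0.2
grip_force: 12.4
```

Tailstock is home against the blank (force rose with no further travel). Back off, rise, and check from above.

>>> step_arm([
  [[-8,1.2,0,0,0,0],[-16,2.5,0,0,0,0],[-18,2.8,10,0,0,0],[-18,2.8,45,0,0,0],[-18,2.8,85,0,0,0],[-18,2.8,125,0,0,0],[-18,2.8,165,0,0,0],[-18,2.8,205,0,0,0],[-18,2.8,245,0,0,0],[-18,2.8,285,0,0,0],[-18,2.8,285,0,0,0],[-18,2.8,285,0,0,0]],
])

```text
time: 28.2
tool_pos: [457.0, 205.4, 338.5]
tcp_rot: [-179.9, -0.2, -9.0]
ft_force: [0.2, -0.8, -0.5]
finger_gap: 0.2
grip_force: 0.0
```

```bash
python3 st.py; python3 - <<'E'
from h import *
snap('wrist','w13');im=cv2.imread('pics/w13.png')[:,:,1]
q=[proj('w13',u2w([-47,y,69]))[0] for y in np.arange(-65,85,1.)]
print([(int(y),int(cv2.getRectSubPix(im,(1,1),tuple(map(float,p)))[0,0])) for y,p in zip(np.arange(-65,85,1.),q) if y<-20 or y>60])
yaw=np.degrees(UY)+90
plan([340,-300,420],down(-8)); plan([407,-305.5,420],down(-8))
E
```

```text
unit [-47.2 -75.3 338.5] F [ 0.7  0.3 -0.5] 0.23921874517158503 [-179.86155284   -0.19307029   -9.00164606]
[(-65, 221), (-64, 221), (-63, 222), (-62, 222), (-61, 222), (-60, 222), (-59, 221), (-58, 214), (-57, 151), (-56, 126), (-55, 122), (-54, 128), (-53, 102), (-52, 85), (-51, 86), (-50, 95), (-49, 97), (-48, 97), (-47, 99), (-46, 101), (-45, 101), (-44, 101), (-43, 102), (-42, 104), (-41, 105), (-40, 105), (-39, 98), (-38, 89), (-37, 78), (-36, 136), (-35, 183), (-34, 217), (-33, 221), (-32, 226), (-31, 214), (-30, 174), (-29, 182), (-28, 205), (-27, 232), (-26, 233), (-25, 233), (-24, 233), (-23, 232), (-22, 232), (-21, 232), (61, 236), (62, 236), (63, 236), (64, 236), (65, 235), (66, 235), (67, 234), (68, 225), (69, 186), (70, 167), (71, 195), (72, 216), (73, 227), (74, 229), (75, 232), (76, 220), (77, 190), (78, 118), (79, 83), (80, 75), (81, 100), (82, 121), (83, 140), (84, 157)]
shift [-116.1 -505.1   84.3] rv [-0.0005 -0.0006  0.0174] rows 12.591481502654073
shift [ -49.1 -510.6   84.3] rv [-0.0005 -0.0006  0.0174] rows 12.465783478789575
```

>>> step_arm([
  [[0,0,42,0,0,0],[0,0,84,0,0,0],[0,0,84,0,0,0],[-9,-40,84,0,0,0],[-18,-80,84,0,0,0],[-27,-120,84,0,0,0],[-36,-160,84,0,0,0],[-45,-200,84,0,0,0],[-54,-240,84,0,0,0],[-63,-280,84,0,0,0],[-72,-320,84,0,0,0],[-81,-360,84,0,0,0]],
], fingers=0)

```text
time: 29.25
tool_pos: [373.1, -156.6, 416.5]
tcp_rot: [180.0, 0.3, -9.0]
ft_force: [1.7, -0.4, -0.1]
finger_gap: 42.5
grip_force: 0.0
```

>>> step_arm([
  [[-10,-40,0,0,0,0],[-20,-80,0,0,0,0],[-30,-120,0,0,0,0.03],[-36,-145,0,0,0,0.03],[-36,-145,-40,0,0,0.03],[-36,-145,-80,0,0,0.03],[-36,-145,-120,0,0,0.03],[-36,-145,-120,0,0,0.03],[-36,-145,-120,0,0,0.03]],
])

```text
time: 30.0
tool_pos: [336.7, -298.3, 294.6]
tcp_rot: [-179.8, 0.6, -7.3]
ft_force: [0.3, 0.4, 2.2]
finger_gap: 43.0
grip_force: 0.0
```

```bash
python3 st.py; python3 - <<'E'
from blank import *
snap('wrist','w14'); rc=blanks('w14',[(407,-305)],1)
plan([407,-305.5,100],down(-8))
E
```

```text
unit [ 469.1 -115.3  294.6] F [-0.5  0.3  2.2] 43.04214952550169 [-179.77279644    0.58336701   -7.27654213]
w14 (407, -305) area 1029 ctr [ 407.9 -306.2] size [22.  96.6] ang 82.5
shift [  68.8   -5.8 -198.5] rv [-0.0001 -0.0049 -0.0128] rows 5.040595464391464
```

>>> step_arm([
  [[69.5,-6.5,-40,0,-0.005,-0.004],[69.5,-6.5,-80,0,-0.005,-0.004],[69.5,-6.5,-120,0,-0.005,-0.004],[69.5,-6.5,-160,0,-0.005,-0.004],[69.5,-6.5,-200,0,-0.005,-0.004],[69.5,-6.5,-235,0,-0.005,-0.004],[69.5,-6.5,-235,0,-0.005,-0.004],[69.5,-6.5,-235,0,-0.005,-0.004],[69.5,-6.5,-235,0,-0.005,-0.004],[69.5,-6.5,-235,0,-0.005,-0.004]],
])

```text
time: 30.88
tool_pos: [410.6, -308.9, 67.5]
tcp_rot: [179.8, -0.4, -7.5]
ft_force: [-0.9, -1.1, 0.7]
finger_gap: 42.7
grip_force: 0.0
```

```bash
python3 - <<'E'
from h import *
plan([407.5,-306,6],down(-7.5))
E
```

```text
shift [ -3.1   2.9 -61.5] rv [ 0.0051  0.0057 -0.0001] rows 1.4773347643911996
```

>>> step_arm([
  [[-1,1,-20,0,0,0],[-1,1,-35,0,0,0],[-1,1,-45,0,0,0],[-1,1,-52,0,0,0],[-1,1,-55,0,0,0],[-1,1,-55,0,0,0],[-1,1,-55,0,0,0],[-1,1,-55,0,0,0]],
])

```text
time: 31.55
tool_pos: [407.5, -306.0, 8.9]
tcp_rot: [179.9, -0.1, -7.5]
ft_force: [0.4, 0.2, -0.3]
finger_gap: 42.6
grip_force: 0.0
```

```bash
python3 - <<'E'
from h import *
s=r.sense();print(s['ft_force']);plan([407.5,-306,5.2],down(-7.5))
E
```

```text
[ 0.44325699  0.22599454 -0.27511222]
shift [-0.   0.  -3.7] rv [ 0.0016  0.0019 -0.0001] rows 0.08921231557580861
```

>>> step_arm([
  [[0,0,-3,0,0,0],[0,0,-3,0,0,0],[0,0,-3,0,0,0],[0,0,-3,0,0,0],[0,0,-3,0,0,0],[0,0,-3,0,0,0],[0,0,-3,0,0,0],[0,0,-3,0,0,0],[0,0,-3,0,0,0]],
], fingers=1, newtons=60)

```text
time: 32.3
tool_pos: [407.3, -305.8, 5.3]
tcp_rot: [179.9, -0.1, -7.5]
ft_force: [-0.1, -1.0, 5.5]
finger_gap: 22.7
grip_force: 59.9
```

>>> step_arm([
  [[0,0,30,0,0,0],[0,0,70,0,0,0],[0,0,110,0,0,0],[0,0,150,0,0,0],[0,0,190,0,0,0],[0,0,230,0,0,0],[0,0,270,0,0,0],[0,0,310,0,0,0],[0,0,350,0,0,0],[0,0,390,0,0,0],[0,0,415,0,0,0],[0,0,415,0,0,0]],
])

```text
time: 33.3
tool_pos: [407.7, -306.1, 426.2]
tcp_rot: [179.7, -0.4, -7.5]
ft_force: [0.7, -1.0, -1.5]
finger_gap: 22.2
grip_force: 59.7
```

```bash
python3 st.py; python3 - <<'E'
from h import *
plan(u2w([1.5,16,420]),down(np.degrees(UY)+90))
E
```

```text
unit [465.8 -44.  426.2] F [ 0.9  0.8 -1.5] 22.243726484614935 [179.69731341  -0.439849    -7.49115482]
shift [131.9 449.1  -6.2] rv [ 0.0063  0.0068 -0.0263] rows 11.226713387197593
```

>>> step_arm([
  [[12,40,0,0,0,0],[24,80,0,0,0,0],[36,120,0,0,0,0],[48,160,0,0,0,-0.01],[60,200,0,0,0,-0.01],[72,240,0,0,0,-0.02],[84,280,0,0,0,-0.026],[96,320,0,0,0,-0.026],[108,360,0,0,0,-0.026],[124,400,0,0,0,-0.026],[124,400,0,0,0,-0.026],[124,400,0,0,0,-0.026]],
])

```text
time: 34.3
tool_pos: [530.5, 97.0, 417.0]
tcp_rot: [179.9, 0.2, -8.7]
ft_force: [-0.4, -1.5, -1.8]
finger_gap: 22.5
grip_force: 59.9
```

```bash
python3 st.py; python3 - <<'E'
from h import *
plan(u2w([50,17,100]),down(np.degrees(UY)+90))
E
```

```text
unit [ 48.4  14.3 417. ] F [ 1.6 -0.1 -1.8] 22.472116985958728 [179.92013329   0.22944099  -8.74019559]
shift [   2.4   -2.  -317. ] rv [ 0.0008 -0.0042 -0.0045] rows 7.601570451957111
```

>>> step_arm([
  [[5,-2,-40,0,-0.004,-0.0045],[5,-2,-80,0,-0.004,-0.0045],[5,-2,-120,0,-0.004,-0.0045],[5,-2,-160,0,-0.004,-0.0045],[5,-2,-200,0,-0.004,-0.0045],[5,-2,-240,0,-0.004,-0.0045],[5,-2,-280,0,-0.004,-0.0045],[5,-2,-310,0,-0.004,-0.0045],[5,-2,-310,0,-0.004,-0.0045],[5,-2,-310,0,-0.004,-0.0045],[5,-2,-310,0,-0.004,-0.0045],[5,-2,-310,0,-0.004,-0.0045]],
])

```text
time: 35.3
tool_pos: [538.0, 92.3, 113.2]
tcp_rot: [-179.9, -0.5, -9.3]
ft_force: [-0.5, 0.4, -1.8]
finger_gap: 22.3
grip_force: 59.9
```

```bash
python3 st.py; python3 - <<'E'
from h import *
plan(u2w([50,20,52]),down(np.degrees(UY)+90))
E
```

```text
unit [ 51.9  22.4 113.2] F [-0.3 -0.6 -1.8] 22.317174816780586 [-179.93060786   -0.548282     -9.27385471]
shift [ -2.1   2.2 -61.2] rv [0.0003 0.0096 0.0048] rows 1.4693719710460718
```

>>> step_arm([
  [[-1,1,-15,0,0.004,0.003],[-1,1,-25,0,0.004,0.003],[-1,1,-30,0,0.004,0.003],[-1,1,-30,0,0.004,0.003],[-1,1,-30,0,0.004,0.003],[-1,1,-30,0,0.004,0.003]],
])

```text
time: 35.8
tool_pos: [535.0, 93.6, 80.0]
tcp_rot: [180.0, -0.0, -9.1]
ft_force: [0.1, 0.3, -1.6]
finger_gap: 22.6
grip_force: 59.9
```

```bash
python3 st.py; python3 - <<'E'
from h import *
plan(u2w([50,20,52]),down(np.degrees(UY)+90))
E
```

```text
unit [51.  19.2 80. ] F [-0.3  0.  -1.6] 22.56680550958422 [ 1.79970501e+02 -4.62101313e-02 -9.06306361e+00]
shift [  1.    0.9 -28. ] rv [0.0006 0.0007 0.0011] rows 0.671305146085168
```

>>> step_arm([
  [[0.8,0.8,-8,0,0,0.001],[0.8,0.8,-15,0,0,0.001],[0.8,0.8,-20,0,0,0.001],[0.8,0.8,-24,0,0,0.001],[0.8,0.8,-27,0,0,0.001],[0.8,0.8,-29,0,0,0.001],[0.8,0.8,-29,0,0,0.001],[0.8,0.8,-29,0,0,0.001]],
])

```text
time: 36.47
tool_pos: [535.9, 94.4, 51.0]
tcp_rot: [180.0, -0.1, -9.0]
ft_force: [0.1, 0.3, -2.5]
finger_gap: 22.6
grip_force: 60.1
```

Just above the notch floor. Release and rise.

>>> step_arm([
  [[0,0,-0.5,0,0,0],[0,0,-0.5,0,0,0],[0,0,-0.5,0,0,0],[0,0,-0.5,0,0,0],[0,0,6,0,0,0],[0,0,15,0,0,0],[0,0,40,0,0,0],[0,0,80,0,0,0],[0,0,120,0,0,0],[0,0,160,0,0,0],[0,0,180,0,0,0],[0,0,180,0,0,0]],
], fingers=0.2)

```text
time: 37.47
tool_pos: [539.1, 94.7, 239.5]
tcp_rot: [-179.9, -0.7, -9.0]
ft_force: [1.2, -1.5, 0.3]
finger_gap: 34.0
grip_force: 0.0
```

>>> step_arm([
  [[-80,60,80,0,0,0],[-80,60,80,0,0,0],[-80,60,80,0,0,0],[-80,60,80,0,0,0],[-80,60,80,0,0,0],[-80,60,80,0,0,0]],
], fingers=1)

```text
time: 37.97
tool_pos: [455.7, 154.3, 310.9]
tcp_rot: [180.0, -0.1, -9.0]
ft_force: [0.7, -0.4, -0.5]
finger_gap: -0.3
grip_force: 0.0
```

```bash
python3 st.py; python3 - <<'E'
from h import *
snap('wrist','w15');snap('top','top15');snap('scene','s15')
m=np.zeros((600,800,3),np.uint8);im=cv2.imread('pics/w15.png');m[:384,:512]=im
c=np.array([u2w([x,y,69]) for x in(-60,65) for y in (-60,85)]);q=proj('w15',c);a=q.min(0).astype(int)-5;b=q.max(0).astype(int)+5;a=a.clip(0)
k=im[a[1]:b[1],a[0]:b[0]];f=min(288/k.shape[1],300/k.shape[0])
k=cv2.resize(k,None,fx=f,fy=f,interpolation=cv2.INTER_CUBIC);m[:k.shape[0],512:512+k.shape[1]]=k
m[384:600,:400]=cv2.resize(cv2.imread('pics/s15.png')[80:240,110:406],(400,216));m[310:600,420:]=cv2.resize(cv2.imread('pics/top15.png')[60:288,110:408],(380,290))
cv2.imwrite('pics/m15.png',m)
E
```

```text
unit [  3.4 -68.6 310.9] F [ 0.3  0.8 -0.5] -0.30025941399844314 [ 1.79969562e+02 -9.45497045e-02 -8.96854584e+00]
```

View pics/m15.png

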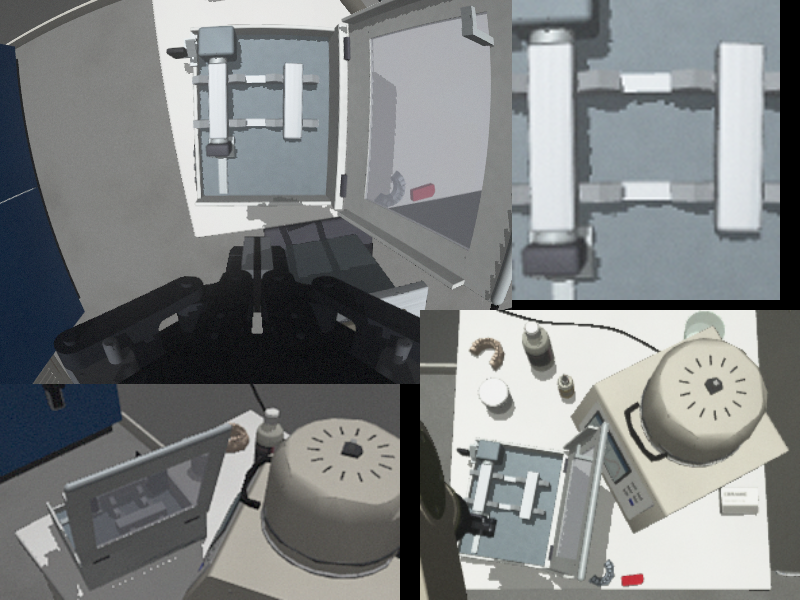

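Both blanks are properly placed: one held between centres, the other in groove b, and the table is free of blanks. Next I'll compute the closing path, pushing from behind the hood with the shut fingertips.

```bash
cat > close.py <<'E'
from kin import *
def tpose(phi,gap=0,beta=20,r=215,y=-60,dt=3):
    b=np.radians(beta); tz=np.array([-np.sin(b),-np.cos(b)]);l=np.array([-np.cos(b),np.sin(b)])
    n=np.array([np.sin(phi),np.cos(phi)])
    C=np.array([120,85])+r*np.array([-np.cos(phi),np.sin(phi)])+(5+gap)*n
    T=C-dt*tz-11*l; return u2w([T[0],y,T[1]]),tr(beta)
def tr(beta):
    # tool x along +/- such that hand leans rear; keep yaw branch (tool y ~ unit -y?)
    return rot_unit(90+beta)
E
python3 - <<'E'
from close import *
s=r.sense();q=s['joint_pos'];print(q.round(0))
for f in (1.85,1.4,1,.5,0):
    p,ro=tpose(f); x,e=ik(p,ro,[0,5,90,0,85,10]); print(f,p.round(0),x.round(0),round(e,2))
p,ro=tpose(1.85,gap=25); x,e=ik(p,ro,[0,5,90,0,85,10]);print(p.round(1),x.round(0))
plan(p+[0,0,130],ro)
E
```

```text
[ 13. -12.  96.  -0.  96. 112.]
1.85 [434. -37. 289.] [-28. -18. 105.  19.  99. -17.] 0.0
1.4 [449.  58. 297.] [-15. -20. 106.  20.  96.  -5.] 0.0
1 [462. 137. 268.] [ -5. -18. 108.  20.  89.   4.] 0.0
0.5 [473. 211. 192.] [  5. -12. 111.  20.  77.  10.] 0.0
0 [478. 239.  89.] [  8.  -4. 115.  21.  65.   9.] 0.0
[430.4 -60.4 282.5] [-31. -17. 105.  19.  99. -20.]
shift [ -25.2 -213.9  103.3] rv [ 0.2301 -0.3139  1.5548] rows 5.7286582889777184
```

>>> step_arm([
  [[-5,-10,40,0.02,-0.026,0.13],[-5,-10,80,0.04,-0.052,0.26],[-5,-10,110,0.058,-0.078,0.39],[-5,-10,110,0.077,-0.105,0.518],[-5,-10,110,0.096,-0.13,0.648],[-5,-10,110,0.115,-0.157,0.777],[-5,-10,110,0.134,-0.183,0.907],[-5,-10,110,0.153,-0.21,1.037],[-5,-10,110,0.173,-0.235,1.166],[-5,-10,110,0.192,-0.262,1.296],[-5,-10,110,0.211,-0.288,1.425],[-5,-10,110,0.23,-0.314,1.555]],
])

```text
time: 39.12
tool_pos: [451.0, 143.5, 419.6]
tcp_rot: [-178.9, -19.1, 75.2]
ft_force: [-1.0, 0.1, -0.4]
finger_gap: 0.3
grip_force: 0.0
```

```bash
python3 - <<'E'
from close import *
p,ro=tpose(1.85,gap=30);plan(p+[0,0,135],ro);plan(p,ro);s=r.sense();print(s['tool_pos'],s['tcp_rot'])
E
```

```text
shift [ -21.4 -208.6   -3.5] rv [ 0.0112 -0.021   0.0941] rows 5.029159544077847
shift [ -21.4 -208.6 -138.5] rv [ 0.0112 -0.021   0.0941] rows 6.02666603046421
[451.01024169 143.48407527 419.61102211] [-178.89302091  -19.12539289   75.23605162]
```

>>> step_arm([
  [[-4,-40,0,0.004,-0.007,0.03],[-8,-80,0,0.008,-0.014,0.06],[-12,-120,0,0.011,-0.021,0.094],[-16,-160,0,0.011,-0.021,0.094],[-21,-208,0,0.011,-0.021,0.094],[-21,-208,0,0.011,-0.021,0.094],[-21,-208,-40,0.011,-0.021,0.094],[-21,-208,-80,0.011,-0.021,0.094],[-21,-208,-120,0.011,-0.021,0.094],[-21,-208,-137,0.011,-0.021,0.094],[-21,-208,-137,0.011,-0.021,0.094],[-21,-208,-137,0.011,-0.021,0.094]],
])

```text
time: 40.12
tool_pos: [429.1, -63.6, 282.8]
tcp_rot: [-179.8, -20.0, 80.6]
ft_force: [0.0, -0.4, 0.1]
finger_gap: 0.1
grip_force: 0.0
```

```bash
python3 st.py; cat > ctab.py <<'E'
from close import *
import sys
a,b=map(float,sys.argv[1:3]); y=float(sys.argv[3]) if len(sys.argv)>3 else -60
s=r.sense();R0=R.from_euler('xyz',s['tcp_rot'],degrees=True)
for f in np.linspace(a,b,12):
    p,ro=tpose(f,y=y);print(round(f,2),(p-s['tool_pos']).round(1).tolist(),(ro*R0.inv()).as_rotvec().round(3).tolist())
E
python3 ctab.py 1.85 1.1
```

```text
unit [222.9 -60.8 282.8] F [0.4 0.1 0.1] 0.0611397336791813 [-179.84174933  -20.03386328   80.63775272]
1.85 [5.1, 27.0, 6.6] [-0.001, -0.002, 0.005]
1.78 [7.3, 40.9, 10.5] [-0.001, -0.002, 0.005]
1.71 [9.6, 55.1, 13.4] [-0.001, -0.002, 0.005]
1.65 [11.8, 69.5, 15.3] [-0.001, -0.002, 0.005]
1.58 [14.1, 83.9, 16.3] [-0.001, -0.002, 0.005]
1.51 [16.4, 98.4, 16.2] [-0.001, -0.002, 0.005]
1.44 [18.7, 112.9, 15.1] [-0.001, -0.002, 0.005]
1.37 [21.0, 127.2, 13.1] [-0.001, -0.002, 0.005]
1.3 [23.2, 141.4, 10.0] [-0.001, -0.002, 0.005]
1.24 [25.4, 155.3, 6.0] [-0.001, -0.002, 0.005]
1.17 [27.6, 168.9, 1.1] [-0.001, -0.002, 0.005]
1.1 [29.7, 182.2, -4.8] [-0.001, -0.002, 0.005]
```

>>> step_arm([
  [[3,16,4,0,0,0],[5,27,6.6,0,0,0],[7.3,41,10.5,0,0,0],[9.6,55,13.4,0,0,0],[11.8,69.5,15.3,0,0,0],[14,84,16.3,0,0,0],[16.4,98.4,16.2,0,0,0],[18.7,113,15,0,0,0],[21,127,13,0,0,0],[23.2,141.4,10,0,0,0],[25.4,155.3,6,0,0,0],[27.6,169,1,0,0,0]],
])

```text
time: 41.12
tool_pos: [458.5, 106.2, 287.8]
tcp_rot: [179.7, -20.0, 80.9]
ft_force: [-0.5, -0.8, 2.0]
finger_gap: 0.2
grip_force: 1.0
```

```bash
python3 st.py; python3 ctab.py 1.12 0.5; python3 - <<'E'
from h import *
# hood angle estimate from scene: bar ends visible? save only
snap('scene','s16');snap('top','top16')
E
```

```text
unit [ 50.5 -58.3 287.8] F [ 0.8 -0.4  2. ] 0.1927215774389185 [179.67898863 -19.95362349  80.88649026]
1.12 [-0.4, 8.5, -8.1] [0.002, 0.005, 0.004]
1.06 [1.3, 19.3, -13.4] [0.002, 0.005, 0.004]
1.01 [3.0, 29.7, -19.3] [0.002, 0.005, 0.004]
0.95 [4.6, 39.8, -25.9] [0.002, 0.005, 0.004]
0.89 [6.1, 49.5, -33.0] [0.002, 0.005, 0.004]
0.84 [7.6, 58.8, -40.6] [0.002, 0.005, 0.004]
0.78 [9.0, 67.6, -48.7] [0.002, 0.005, 0.004]
0.73 [10.3, 76.0, -57.4] [0.002, 0.005, 0.004]
0.67 [11.6, 83.9, -66.5] [0.002, 0.005, 0.004]
0.61 [12.8, 91.3, -76.0] [0.002, 0.005, 0.004]
0.56 [13.8, 98.2, -86.0] [0.002, 0.005, 0.004]
0.5 [14.8, 104.4, -96.3] [0.002, 0.005, 0.004]
```

Contact force is small but present. Continuing down the arc.

>>> step_arm([
  [[-0.4,8.5,-8,0,0,0],[1.3,19.3,-13.4,0,0,0],[3,29.7,-19.3,0,0,0],[4.6,39.8,-26,0,0,0],[6,49.5,-33,0,0,0],[7.6,58.8,-40.6,0,0,0],[9,67.6,-48.7,0,0,0],[10.3,76,-57.4,0,0,0],[11.6,84,-66.5,0,0,0],[12.8,91.3,-76,0,0,0],[13.8,98.2,-86,0,0,0],[14.8,104.4,-96.3,0,0,0]],
])

```text
time: 42.22
tool_pos: [472.0, 210.5, 187.4]
tcp_rot: [180.0, -19.9, 80.8]
ft_force: [-0.1, -0.0, 1.6]
finger_gap: -0.0
grip_force: 0.5
```

```bash
python3 st.py; python3 ctab.py 0.47 0.04
```

```text
unit [-54.6 -61.3 187.4] F [ 0.  -0.1  1.6] -0.006205815946470761 [179.97158024 -19.9448209   80.76774224]
0.47 [1.8, 3.2, -1.5] [0.001, 0.0, 0.004]
0.43 [2.4, 7.0, -9.0] [0.001, 0.0, 0.004]
0.39 [3.0, 10.5, -16.6] [0.001, 0.0, 0.004]
0.35 [3.5, 13.7, -24.4] [0.001, 0.0, 0.004]
0.31 [3.9, 16.6, -32.3] [0.001, 0.0, 0.004]
0.27 [4.3, 19.2, -40.2] [0.001, 0.0, 0.004]
0.24 [4.7, 21.5, -48.3] [0.001, 0.0, 0.004]
0.2 [5.0, 23.5, -56.5] [0.001, 0.0, 0.004]
0.16 [5.3, 25.1, -64.7] [0.001, 0.0, 0.004]
0.12 [5.5, 26.4, -73.0] [0.001, 0.0, 0.004]
0.08 [5.6, 27.4, -81.4] [0.001, 0.0, 0.004]
0.04 [5.8, 28.1, -89.8] [0.001, 0.0, 0.004]
```

>>> step_arm([
  [[1.8,3,-2,0,0,0],[2.4,7,-9,0,0,0],[3,10.5,-16.6,0,0,0],[3.5,13.7,-24.4,0,0,0],[4,16.6,-32.3,0,0,0],[4.3,19.2,-40,0,0,0],[4.7,21.5,-48.3,0,0,0],[5,23.5,-56.5,0,0,0],[5.3,25,-64.7,0,0,0],[5.5,26.4,-73,0,0,0],[5.6,27.4,-81,0,0,0],[5.6,27.4,-81,0,0,0]],
])

```text
time: 43.22
tool_pos: [477.3, 237.2, 106.2]
tcp_rot: [-180.0, -19.9, 80.7]
ft_force: [-0.3, -0.1, -0.0]
finger_gap: -0.3
grip_force: 0.0
```

```bash
python3 st.py; python3 ctab.py 0.05 -0.03|sed -n '1p;12p'
```

```text
unit [-81.8 -60.2 106.2] F [ 0.1 -0.3 -0. ] -0.2823128189603392 [-179.99058786  -19.93297256   80.73318867]
0.05 [0.4, 1.3, -6.4] [0.001, -0.0, 0.005]
-0.03 [0.5, 1.8, -23.6] [0.001, -0.0, 0.005]
```

>>> step_arm([
  [[0.4,1,-3,0,0,0],[0.4,1,-6,0,0,0],[0.4,1,-8,0,0,0],[0.4,1,-8,0,0,0]],
])

```text
time: 43.55
tool_pos: [477.9, 238.0, 100.2]
tcp_rot: [180.0, -19.9, 80.8]
ft_force: [-4.7, -2.2, 6.9]
finger_gap: -0.2
grip_force: 3.5
```

>>> step_arm([
  [[0,0,-2,0,0,0],[0,0,-4,0,0,0],[0,0,-4,0,0,0]],
])

```text
time: 43.8
tool_pos: [477.9, 238.0, 95.3]
tcp_rot: [180.0, -19.9, 80.8]
ft_force: [0.3, -0.3, 0.4]
finger_gap: 0.1
grip_force: 0.0
```

>>> step_arm([
  [[0,0,-2,0,0,0],[0,0,-3,0,0,0],[0,0,-3,0,0,0]],
])

```text
time: 44.05
tool_pos: [477.9, 238.1, 92.2]
tcp_rot: [180.0, -19.9, 80.8]
ft_force: [-0.1, 0.1, -0.4]
finger_gap: -0.1
grip_force: 0.0
```

>>> step_arm([
  [[0,0,-2,0,0,0],[0,0,-3,0,0,0],[0,0,-3,0,0,0]],
])

```text
time: 44.3
tool_pos: [478.4, 238.3, 91.0]
tcp_rot: [179.9, -20.0, 80.8]
ft_force: [-7.3, -4.0, 14.2]
finger_gap: 0.0
grip_force: 7.0
```

>>> step_arm([
  [[0,0,-2,0,0,0],[0,0,-2,0,0,0],[0,0,-2,0,0,0]],
])

```text
time: 44.55
tool_pos: [478.7, 238.4, 90.6]
tcp_rot: [179.9, -20.0, 80.9]
ft_force: [-15.2, -9.5, 29.1]
finger_gap: -0.2
grip_force: 14.4
```

Solid stop at shut height after a snap-through. Retreat and compare with the first pictures.

>>> step_arm([
  [[0,0,10,0,0,0],[0,0,45,0,0,0],[0,0,85,0,0,0],[0,0,125,0,0,0],[0,0,165,0,0,0],[0,0,205,0,0,0],[-30,-35,245,0,0,0],[-60,-75,270,0,0,0],[-60,-110,270,0,0,0],[-60,-150,270,0,0,0],[-60,-190,270,0,0,0],[-60,-230,270,0,0,0]],
])

```text
time: 45.55
tool_pos: [417.7, 21.3, 358.6]
tcp_rot: [179.8, -19.9, 80.9]
ft_force: [0.9, -0.2, -0.5]
finger_gap: -0.2
grip_force: 0.0
```

```bash
python3 st.py; python3 - <<'E'
from h import *
snap('scene','s17');snap('top','top17')
for a,b,box in (('scene0','s17',(120,105,150,130)),('top0','top17',(105,145,130,130))):
    x,y,w,h=box; A=cv2.imread(f'pics/{a}.png')[y:y+h,x:x+w].mean(2);B=cv2.imread(f'pics/{b}.png')[y:y+h,x:x+w].mean(2)
    D=np.abs(A-B); print(a,'mean',D.mean().round(2),'frac>40',(D>40).mean().round(4)); ys,xs=np.where(D>40); print('bbox',xs.min()+x,xs.max()+x,ys.min()+y,ys.max()+y)
    # bar alignment: phase correlation of the front bar patch
    print('shift',cv2.phaseCorrelate(A.astype(np.float32),B.astype(np.float32)))
for n,p in (('scene',((138,150.7),(219,121),(170,212))),('top',((116,249),(136,156)))):
    a=cv2.imread(f'pics/{n}0.png').mean(2);b=cv2.imread(f"pics/{'s17' if n=='scene' else 'top17'}.png").mean(2)
    for c in p:
        i,j=int(c[0]),int(c[1]);print(n,c,'absdiff',np.abs(a-b)[j-6:j+7,i-6:i+7].mean().round(1))
E
```

```text
unit [140.8 -85.3 358.6] F [ 0.   0.9 -0.5] -0.1785192151183997 [179.7827268  -19.9348846   80.87139954]
scene0 mean 3.12 frac>40 0.0001
bbox 165 165 106 106
shift ((0.0028135927822745543, 0.4974348869814236), 0.9764054949725116)
top0 mean 18.18 frac>40 0.0596
bbox 148 234 212 274
shift ((0.3563606482114636, 0.5058835663204491), 0.5730084046414851)
scene (138, 150.7) absdiff 3.0
scene (219, 121) absdiff 2.3
scene (170, 212) absdiff 2.6
top (116, 249) absdiff 10.3
top (136, 156) absdiff 9.6
```

```bash
python3 -c "
from bench import r
print(r.hand_in())"
```

```text
the job is handed in; nothing more can be done
None
```

The job is handed in: one blank is held between both centres, the only other blank lies in groove b, and the hood is shut. I took the catch as home from its snap-through and solid stop under load and did not lift-test it.

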